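# Push a tube rack home on its loading rail

### The arm

A 7-joint arm with a two-finger parallel gripper is mounted at the origin on the work surface. World frame = base frame: x ahead of the robot, y to its left, z up, the work surface at z = 0. Lengths are in m, angles in rad, forces in N, time in s.
With the tool pointing down it reaches from about 0.35 to 0.9 m from the base axis. Payload 19.9 kg.
Tool frame: the origin (TCP) lies at the very end of the fingers, on their centre line; the grasp point (between the pads) lies 19 mm behind it; y points along the fingers, x is the direction in which the jaws open and shut, and the axes are right-handed (so a half turn about y gives the same grasp; the last joint's range is limited). The gripper opens to 85 mm and grips with 20 to 120 N. Pads are 22 mm wide; open, the fingers measure 114 mm over their backs; the gripper's body (76 mm by 85 mm) begins 54 mm behind the grasp point. The pads swing forward as they close: fully open they stand 13 mm farther back than shut.
Start: joints at [1.24, 0.417, -0.01, 1.614, 0.005, 1.111, -0.053], TCP at [0.178, -0.599, 0.194] pointing down, gripper open.
Joint ranges: [-2.81, 2.81], [-0.39, 2.02], [-1.27, 1.25], [0.06, 2.57], [-1.19, 4.33], [0.19, 2], [-2.82, 2.82]. Speed limits (rad/s): [1.89, 1.89, 2.39, 2.39, 3.01, 3.01, 3.01].

### API

Orientations are given as a unit quaternion [x, y, z, w].
In Python, from rig import status, optics, ctrl gives the robot as it stands.
- The arm moves only by the tool arm_command, never from a script. Its argument "motion" is a list of rows, each an object of numbers: "jaw": the opening, from 0 (shut) to 1 (fully open); "tx", "ty", "tz": the shift along the tool's x, y, z in mm; "turn": the turn about the tool's y in rad. A call has 1 to 5 rows; each row shifts and turns the pose as measured when the row begins, along the tool's axes as they then stand; what a row does not reach is not made up. A row lasts 1/12 s, in which the tool goes at most 41.7 mm and 7.16 degrees, less where a joint would pass 70% of its speed; a pose out of reach is approached as far as the arm can. A call is refused whole if a number of a shift passes 41.7 or a number of a turn 0.125, either way. A call with a gripper value outside its range is refused whole. The fingers move at their own pace and stop on an object; the grip force is fixed at half the most. Time passes only in rows, so rows that do not move let the fingers close. It gives the time, the measured TCP pose, the force and the opening at its end, in the units of the state.
- status.get_state(): the state, without advancing time (a new reading comes with each control period).
- optics.capture(name): name is "scene" or "side" or "wrist"; returns the picture (400x640x3 uint8, red, green, blue); there is no depth.
- optics.get_calibration(name): a dict with "fx", "fy", "cx", "cy" (pixels), "rvec" (rotation vector, rad) and "tvec" (3), from world to camera coordinates, as OpenCV has them. Camera axes: x right, y down, z forward; pixel columns grow to the right and rows downward; lengths in m; the calibration is good to about 2 mm. A picture is of the moment at which its call begins: read the wrist's pose just before it. get_calibration takes no time and is no camera call; for the wrist camera it gives the pose at the moment of the call.
- ctrl.sign_off(): hands the job in, once; it reports no verdict.
The state is a dict: "time_s": time; "joint_positions": joint angles; "dq": joint speeds; "joint_torque": joint torques, N m; "ee_pos": TCP position; "orientation": TCP orientation; "force": force on the tool from outside, world axes, zero at the start; "moment": the same for the moment, N m; "finger_gap": finger opening in m.
Only numpy, scipy, OpenCV 4.12 (cv2) and the standard library are available. Lean on these libraries where they do the work, as an engineer would, in place of code of your own. Each camera call takes 0.05 s, during which the arm holds its last target.

### The job

Push the rack of sample tubes along the bench until its long side lies flush against the metal rail and its short end is up against the flat end stop, the plate at one end of the rail (not the round post at the other). Only push it: do not lift or tip the rack, keep every tube standing in its cell, leave the jar, the small box and the bottle where they are, and finish with the hand clear.

Things in the scene. Friction and masses are not known exactly. Their poses are not given: they have to be found in the camera images.
- rack: white plastic tube rack standing loose on the bench, an open-topped grid of 4 by 7 square cells, 90 mm (its x) by 150 mm (its y) by 50 mm tall, walls 3 mm, 0.25 to 0.5 kg, its tubes 0.07 kg more; it slides under a few newtons. Origin: centre of its underside. Its x axis points roughly towards the rail (within 0.35 rad of the rail's x axis), its long sides run along its y axis; its centre starts 120 to 155 mm in front of the rail's face and within 40 mm of midway along it.
- rail: straight aluminium rail fixed to the bench beyond the rack, 480 mm long (its y), 20 mm thick, 35 mm tall. Origin: on its front face (the one facing the robot and the rack), at bench level, mid-length. Its x axis points away from the robot, square to that face, so that the rack in front of it has negative x; its y axis runs along the face.
- stop: end stop: flat upright aluminium plate fixed in front of the rail near one end (left or right end, it varies), standing square out from the rail's face, 70 mm (its x, square to the rail) by 12 mm (its y, along the rail) by 45 mm tall. Origin: centre of its underside, 226 mm along the rail from the rail's middle and 35 mm in front of its face. Axes parallel to the rail's. The rack belongs on its inner side, the one facing the middle of the rail.
- post: round aluminium post fixed in front of the rail near its other end, 36 mm in diameter, 45 mm tall, with a black dot on top. Origin: centre of its underside, 226 mm along the rail from its middle and 35 mm in front of its face. Not a place for the rack.
- tube1: one of five identical loose capped sample tubes, clear with a paper band and a grey cap, 15 mm thick (cap 17 mm), 82 mm tall, 14 g, standing loosely in a cell of the rack about 11 mm to the -x side and 42 mm to the -y side of the rack's centre. Origin: centre of its foot, which stands 3 mm above the bench; its cap's top is 85 mm above the bench.
- tube2: one of five identical loose capped sample tubes, clear with a paper band and a grey cap, 15 mm thick (cap 17 mm), 82 mm tall, 14 g, standing loosely in a cell of the rack about 11 mm to the +x side and 21 mm to the -y side of the rack's centre. Origin: centre of its foot, which stands 3 mm above the bench; its cap's top is 85 mm above the bench.
- tube3: one of five identical loose capped sample tubes, clear with a paper band and a grey cap, 15 mm thick (cap 17 mm), 82 mm tall, 14 g, standing loosely in a cell of the rack about 11 mm to the +x side and level in y with the rack's centre. Origin: centre of its foot, which stands 3 mm above the bench; its cap's top is 85 mm above the bench.
- tube4: one of five identical loose capped sample tubes, clear with a paper band and a grey cap, 15 mm thick (cap 17 mm), 82 mm tall, 14 g, standing loosely in a cell of the rack about 11 mm to the -x side and 21 mm to the +y side of the rack's centre. Origin: centre of its foot, which stands 3 mm above the bench; its cap's top is 85 mm above the bench.
- tube5: one of five identical loose capped sample tubes, clear with a paper band and a grey cap, 15 mm thick (cap 17 mm), 82 mm tall, 14 g, standing loosely in a cell of the rack about 11 mm to the +x side and 42 mm to the +y side of the rack's centre. Origin: centre of its foot, which stands 3 mm above the bench; its cap's top is 85 mm above the bench.
- jar: small lidded jar, 48 mm in diameter, 60 mm tall, standing loose at one side of the work nearer the robot. Origin: centre of its underside. To be left alone.
- slide_box: small closed cardboard box, 50 by 80 by 35 mm tall, loose, at the other side of the work nearer the robot. Origin: centre of its underside. To be left alone.
- bottle: amber bottle with a white cap, 60 mm in diameter, 140 mm tall, standing loose behind the rail. Origin: centre of its underside. To be left alone.

How it is judged:
By the outcome, as a careful person would: the job done as asked, in the order asked, and still so for the second after the job is handed in, with the robot touching nothing.
It also fails if it takes over 54 s, if anything falls off the work surface, if the arm or the gripper's body presses on something with over 40 N, if the wrist force passes 120 N, or if a joint passes its speed limit or range.

## Working session

There is one attempt and no reset: what is moved stays moved. The work goes in short steps, Python scripts to look and compute and a tool call to move; the robot and the scene stay as the last step left them, time stands still between calls to the robot, and variables do not carry over. Pictures are saved under pics/ and viewed, and the job is handed in when it is done.

Besides the shell and the picture viewer there is one more tool, called as name([rows], argument=value, ...), one row to a line, values as JSON. arm_command: Moves the arm, as the interface text tells. Its arguments: {"type":"object","properties":{"motion":{"type":"array"}},"required":["motion"]}

```bash
mkdir -p pics; ls; python3 - <<'E'
from rig import status, optics, ctrl
import cv2
print(status.get_state())
for n in ("scene","side"):
    cv2.imwrite(f"pics/{n}0.png",optics.capture(n)[:,:,::-1]); print(optics.get_calibration(n))
E
```

```text
pics
{'time_s': 0.0, 'joint_positions': array([ 1.24051409,  0.41794308, -0.01027277,  1.61418177,  0.00468143,
        1.11068335, -0.05300818]), 'dq': array([ 8.04169505e-04,  1.37279790e-03,  5.90384500e-04, -7.44616284e-05,
        4.79134417e-04,  2.31199785e-03, -8.47195611e-04]), 'joint_torque': array([-4.88928144e-04, -8.64464450e+01,  6.78494051e-01, -4.34912288e+01,
        1.90435041e-02,  7.40192598e-03, -9.61449928e-06]), 'ee_pos': array([ 0.17785425, -0.59875379,  0.19367651]), 'orientation': array([-0.56650708,  0.42321695, -0.42250698,  0.56696119]), 'force': array([ 0.69206273,  0.19494285, -0.52082693]), 'moment': array([ 0.00207778, -0.00846822,  0.02361396]), 'finger_gap': 0.08538143062896197}
{'fx': 398.2841068247468, 'fy': 398.2841068247468, 'cx': 315.28247188018014, 'cy': 200.37228534149963, 'rvec': array([ 2.10893776,  1.06418977, -0.49250854]), 'tvec': array([-0.35242575, -0.26767732,  1.28034818])}
{'fx': 471.40696553171927, 'fy': 471.40696553171927, 'cx': 315.4167864528727, 'cy': 205.49123049819096, 'rvec': array([ 2.39295436, -0.40907092,  0.13887236]), 'tvec': array([-0.56945229,  0.17045762,  1.0369103 ])}
```

View pics/scene0.png

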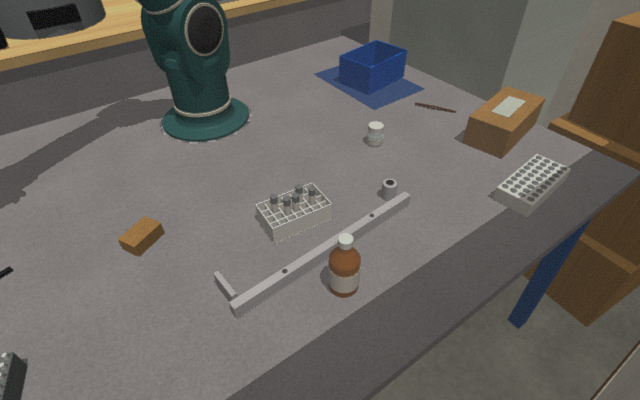

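View pics/side0.png

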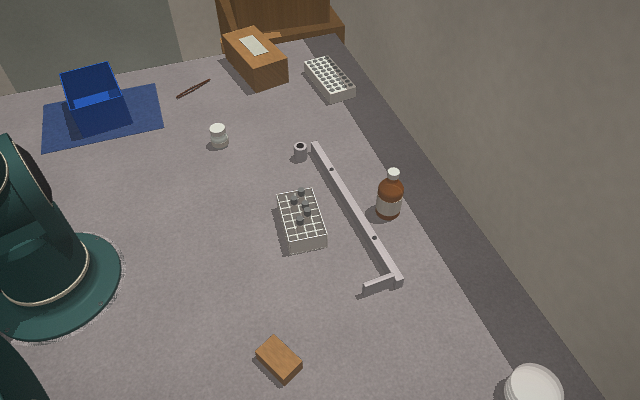

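The scene shows the rack at about (293,212), the rail from (236,306) to (408,198), the stop plate at its left end (225,287), and the post at (389,188). The side view agrees. I'll enlarge both to read corner pixels.

```bash
python3 - <<'E'
import cv2
a=cv2.imread('pics/scene0.png')[170:320,205:415]; cv2.imwrite('pics/sc1.png',cv2.resize(a,None,fx=3.8,fy=3.8,interpolation=cv2.INTER_CUBIC))
a=cv2.imread('pics/side0.png')[135:305,250:420]; cv2.imwrite('pics/sd1.png',cv2.resize(a,None,fx=3.5,fy=3.5,interpolation=cv2.INTER_CUBIC))
E
```

```text
(no output)
```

View pics/sc1.png

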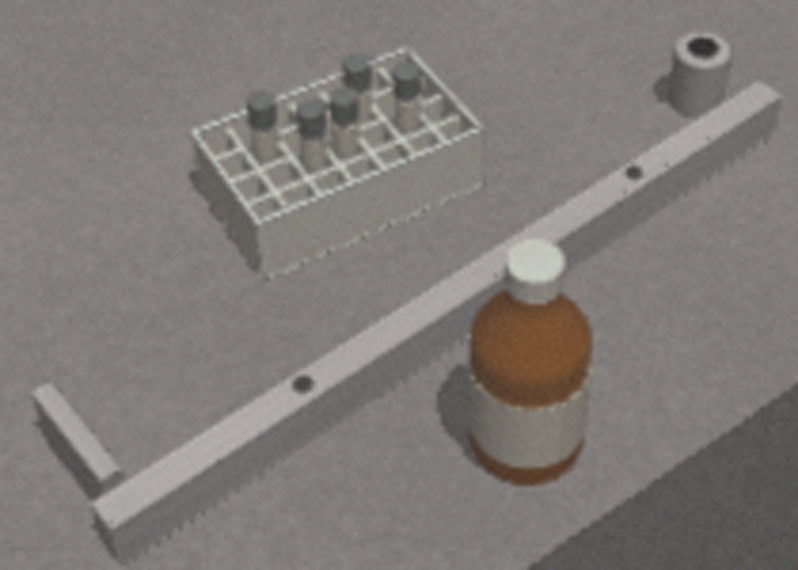

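View pics/sd1.png

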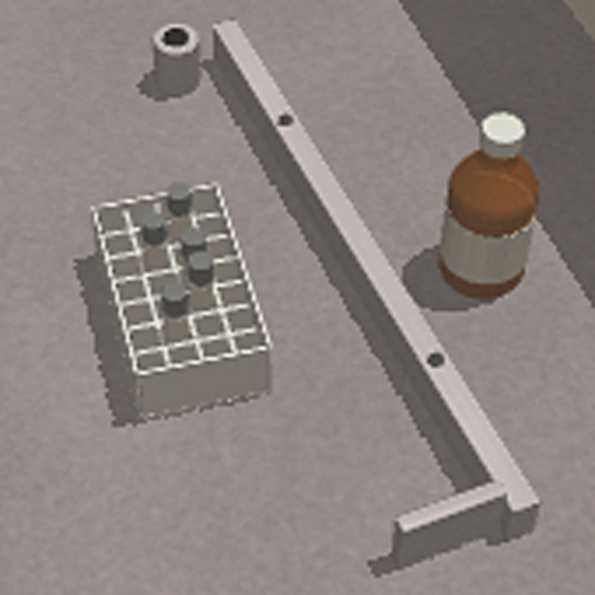

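```bash
cat > h.py <<'E'
import numpy as np, cv2
from rig import status, optics
from scipy.optimize import least_squares
from scipy.spatial.transform import Rotation as R
def proj(c,P):
    K=np.array([[c['fx'],0,c['cx']],[0,c['fy'],c['cy']],[0,0,1]])
    return cv2.projectPoints(np.asarray(P,float).reshape(-1,1,3),c['rvec'],c['tvec'],K,None)[0].reshape(-1,2)
def w(p,P):
    P=np.asarray(P,float); c,s=np.cos(p[2]),np.sin(p[2])
    return np.c_[p[0]+c*P[:,0]-s*P[:,1],p[1]+s*P[:,0]+c*P[:,1],P[:,2]]
def fit(obs,p0):
    # obs: list (calib, pts local, pix)
    f=lambda p:np.concatenate([(proj(c,w(p,P))-np.array(u)).ravel() for c,P,u in obs])
    r=least_squares(f,p0,loss='soft_l1'); return r.x,r.fun.reshape(-1,2)
def sc(l): return np.array(l)/3.8+[205,170]
def sd(l): return np.array(l)/3.5+[250,135]
RC=[(-.045,-.075,.05),(-.045,.075,.05),(.045,.075,.05),(.045,-.075,.05)]
E
python3 - <<'E'
from h import *
np.set_printoptions(precision=3,suppress=True)
cs,cd=optics.get_calibration('scene'),optics.get_calibration('side')
rs=sc([(195,130),(407,48),(481,127),(258,220)]); rd=sd([(93,208),(219,184),(269,348),(137,374)])
# rack: order -x-y,-x+y,+x+y,+x-y
o2=[(cd,[RC[1],RC[2],RC[3],RC[0]],rd)]; o1=[(cs,RC,rs)]
for o in (o1,o2,o1+o2):
    p,f=fit(o,[.6,-.0,.0]); print('rack',p,np.abs(f).max()); 
L=[(0,-.24,.035),(.02,-.24,.035),(0,.24,.035),(.02,.24,.035),(-.035,.226,.045),(-.07,-.232,.045),(-.07,-.22,.045),(0,-.22,.045)]
o1=[(cs,L,sc([(95,508),(115,527),(755,85),(780,100),(703,47),(35,393),(50,384),(122,470)]))]
L2=[(.02,-.24,.035),(0,.24,.035),(.02,.24,.035),(-.035,.226,.045),(-.07,-.232,.045),(-.07,-.22,.045)]
o2=[(cd,L2,sd([(538,503),(214,26),(235,22),(175,37),(402,530),(397,520)]))]
for o in (o1,o2,o1+o2):
    p,f=fit(o,[.75,-.0,.0]); print('rail',p,f.tolist())
E
```

```text
rack [ 0.559 -0.029 -0.093] 1.296932554199941
rack [ 0.557 -0.032 -0.099] 1.1238269194679447
rack [ 0.558 -0.03  -0.097] 1.896356145462363
rail [ 0.68  -0.023  0.065] [[-0.9540861637922831, -0.4431272966380675], [-0.4652808848656491, 1.9141658470305742], [0.8928750444533762, -2.3231624474661032], [0.8603541355023481, -2.0581175320238287], [0.010617433797278863, -0.20494369311307992], [-1.224971326167065, 0.41893045446420274], [0.3597947469124563, -0.4919389176900495], [0.5707024489321668, 0.3155099271133963]]
rail [ 0.677 -0.026  0.057] [[1.0152426136453983, 0.07375501073113355], [-0.6373681115887848, -0.29052233686005025], [0.15198658529129716, -1.0594202028876794], [0.2439073820311819, 0.3494359321924492], [0.1254141098859236, 1.1782923303728694], [-1.0289802338896834, -0.5978043652535234]]
rail [ 0.679 -0.024  0.062] [[-1.7326207200804333, -0.9300986516255421], [-1.2950183289979122, 1.4323493599523545], [0.667975023785516, -2.267250600496567], [0.6148627971043652, -1.988581182753336], [-0.19589053763280617, -0.18047886513321032], [-1.833191869565269, -0.06925054839223321], [-0.24004673197052284, -0.9600976754195472], [-0.19530396687116536, -0.13610959079704799], [1.9548185187957756, -1.2562350046839583], [-0.5977562722201242, -0.8274388029199713], [0.16892014335797967, -1.615568235348121], [0.34698853740587765, -0.1671904122337935], [1.2612249809209288, -0.014198299545455484], [0.07576031139706174, -1.7624457479844295]]
```

```bash
python3 - <<'E'
from h import *
np.set_printoptions(precision=3,suppress=True)
s=status.get_state(); print(R.from_quat(s['orientation']).as_matrix())
def ray(c,u,z):
    M=cv2.Rodrigues(np.array(c['rvec']))[0]; d=M.T@np.array([(u[0]-c['cx'])/c['fx'],(u[1]-c['cy'])/c['fy'],1]); o=-M.T@c['tvec']; return o+d*(z-o[2])/d[2]
cs,cd=optics.get_calibration('scene'),optics.get_calibration('side')
print('jar',ray(cs,(376,127),.06),ray(cd,(218,129),.06))
print('box',ray(cs,(146,228),.035),ray(cd,(279,353),.035))
print('bottle',ray(cs,(345,240),.14),ray(cd,(393,173),.14))
cv2.imwrite('pics/w0.png',optics.capture('wrist')[:,:,::-1])
# targets
rp=[.679,-.024,.06]
for n,l in [('goal',(-.045,-.145,0)),('pre',(-.20,0,.02))]: print(n,w(rp,[l]))
E
```

```text
[[ 0.285 -0.     0.959]
 [-0.959  0.001  0.285]
 [-0.001 -1.    -0.   ]]
jar [0.445 0.322 0.06 ] [0.435 0.323 0.06 ]
box [ 0.415 -0.322  0.035] [ 0.415 -0.333  0.035]
bottle [ 0.774 -0.06   0.14 ] [ 0.767 -0.062  0.14 ]
goal [[ 0.643 -0.171  0.   ]]
pre [[ 0.479 -0.036  0.02 ]]
```

View pics/w0.png

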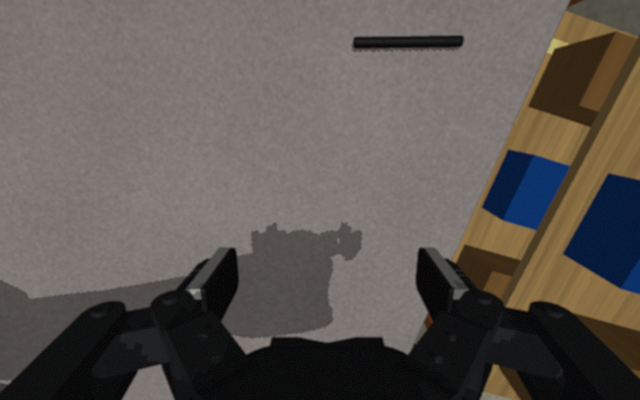

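The wrist camera shows only empty bench. The stop is at the −y end, and the bottle, jar and box are all clear of the path. I'll move to behind the rack, up high.

arm_command([
  {"turn": 0.114, "tx": -35, "tz": 10, "jaw": 0.5},
  {"turn": 0.114, "tx": -35, "tz": 15, "jaw": 0.5},
  {"tx": -38, "tz": 16, "jaw": 0.5},
  {"tx": -38, "tz": 16, "jaw": 0.5},
  {"tx": -38, "tz": 16, "jaw": 0.5},
])

```text
validation failed for argument at $.mo...
```

arm_command([
  {"tx": -38, "tz": 16, "jaw": 0.5},
  {"tx": -38, "tz": 16, "jaw": 0.5},
  {"tx": -38, "tz": 16, "jaw": 0.5},
  {"tx": -38, "tz": 16, "jaw": 0.5},
  {"tx": -38, "tz": 16, "jaw": 0.5},
])

```text
validation failed for argument at $.mo...
```

```bash
cat > st.py <<'E'
from h import *
np.set_printoptions(precision=3,suppress=True)
s=status.get_state(); M=R.from_quat(s['orientation']).as_matrix()
print(s['time_s'],s['ee_pos'],'yaw z',np.arctan2(M[1,2],M[0,2]),'F',s['force'],'gap',s['finger_gap'])
E
python3 st.py
```

```text
0.15 [ 0.178 -0.599  0.194] yaw z 0.2887640263771937 F [-0.015  0.459 -0.139] gap 0.08557335827830118
```

arm_command([
  {"jaw": 0.5, "tx": -35, "ty": 0, "tz": 10, "turn": 0.114},
])

```text
time_s: 0.23
ee_pos: [0.1767, -0.5655, 0.1927]
orientation: [0.542, -0.455, 0.454, -0.542]
force: [0.8, 0.3, 0.7]
finger_gap: 0.0755
```

All five keys are needed in every row.

arm_command([
  {"jaw": 0.5, "tx": -35, "ty": 0, "tz": 15, "turn": 0.114},
  {"jaw": 0.5, "tx": -37, "ty": 0, "tz": 17, "turn": 0},
  {"jaw": 0.5, "tx": -37, "ty": 0, "tz": 17, "turn": 0},
  {"jaw": 0.5, "tx": -37, "ty": 0, "tz": 17, "turn": 0},
  {"jaw": 0.5, "tx": -37, "ty": 0, "tz": 17, "turn": 0},
])

```text
time_s: 0.65
ee_pos: [0.2425, -0.3716, 0.1902]
orientation: [0.51, -0.492, 0.488, -0.51]
force: [1.1, -0.4, 0.5]
finger_gap: 0.0432
```

arm_command([
  {"jaw": 0.5, "tx": -37, "ty": 0, "tz": 17, "turn": 0},
  {"jaw": 0.5, "tx": -37, "ty": 0, "tz": 17, "turn": 0},
  {"jaw": 0.5, "tx": -37, "ty": 0, "tz": 17, "turn": 0},
  {"jaw": 0.5, "tx": -37, "ty": 0, "tz": 17, "turn": 0},
  {"jaw": 0.5, "tx": -37, "ty": 0, "tz": 17, "turn": 0},
])

```text
time_s: 1.07
ee_pos: [0.319, -0.1779, 0.1902]
orientation: [0.51, -0.491, 0.489, -0.509]
force: [2.7, -1.5, -0.4]
finger_gap: 0.0425
```

```bash
python3 st.py
```

```text
1.0667 [ 0.319 -0.178  0.19 ] yaw z 0.03839201449938702 F [ 2.702 -1.473 -0.441] gap 0.04251186221130634
```

arm_command([
  {"jaw": 0.5, "tx": -26, "ty": 0, "tz": 24, "turn": -0.022},
  {"jaw": 0.5, "tx": -26, "ty": 0, "tz": 24, "turn": 0},
  {"jaw": 0.5, "tx": -26, "ty": 0, "tz": 24, "turn": 0},
  {"jaw": 0.5, "tx": -26, "ty": 0, "tz": 24, "turn": 0},
  {"jaw": 0.5, "tx": -26, "ty": 0, "tz": 24, "turn": 0},
])

```text
time_s: 1.48
ee_pos: [0.4332, -0.0315, 0.1908]
orientation: [0.516, -0.484, 0.484, -0.514]
force: [0.8, -0.9, 1.0]
finger_gap: 0.0427
```

```bash
python3 st.py; python3 -c "
from h import *
cv2.imwrite('pics/w1.png',optics.capture('wrist')[:,:,::-1])"
```

```text
1.4833 [ 0.433 -0.031  0.191] yaw z 0.06204071668826039 F [ 0.849 -0.876  0.963] gap 0.04266116029419677
```

View pics/w1.png

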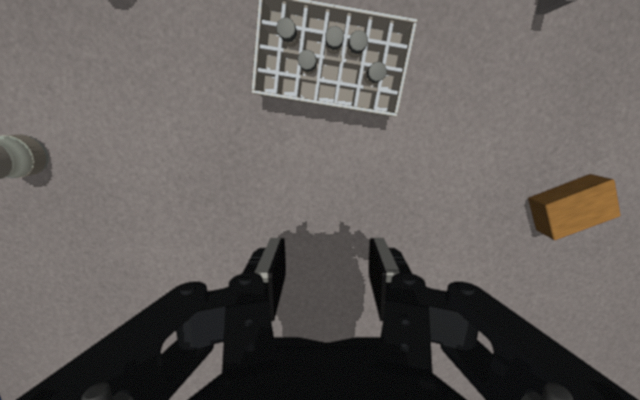

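The wrist view shows the rack ahead (front edge at about (253,92)–(395,113)), with nothing under the hand. I'll descend.

arm_command([
  {"jaw": 0.5, "tx": 1, "ty": 33, "tz": 0, "turn": 0},
  {"jaw": 0.5, "tx": 1, "ty": 33, "tz": 0, "turn": 0},
  {"jaw": 0.5, "tx": 1, "ty": 33, "tz": 0, "turn": 0},
  {"jaw": 0.5, "tx": 1, "ty": 33, "tz": 0, "turn": 0},
  {"jaw": 0.5, "tx": 1, "ty": 30, "tz": 0, "turn": 0},
])

```text
time_s: 1.95
ee_pos: [0.4442, -0.0268, 0.0288]
orientation: [-0.515, 0.478, -0.484, 0.522]
force: [1.6, -0.7, -0.1]
finger_gap: 0.0427
```

```bash
python3 st.py; python3 -c "
from h import *
cv2.imwrite('pics/s2.png',optics.capture('side')[100:300,150:450,::-1].repeat(2,0).repeat(2,1))"
```

```text
1.95 [ 0.444 -0.027  0.029] yaw z 0.07430881773942614 F [ 1.566 -0.656 -0.058] gap 0.04266779525859612
```

View pics/s2.png

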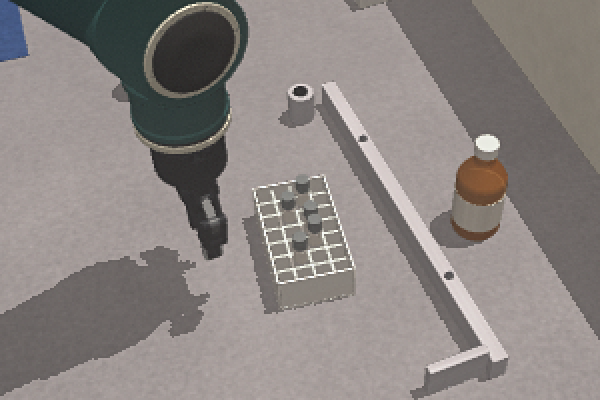

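The hand hangs clear in front of the rack's long side. I'll approach gently.

arm_command([
  {"jaw": 0.5, "tx": 1, "ty": 1, "tz": 9, "turn": 0.012},
  {"jaw": 0.5, "tx": 1, "ty": 1, "tz": 9, "turn": 0},
  {"jaw": 0.5, "tx": 1, "ty": 1, "tz": 8, "turn": 0},
  {"jaw": 0.5, "tx": 1, "ty": 1, "tz": 6, "turn": 0},
  {"jaw": 0.5, "tx": 1, "ty": 1, "tz": 4, "turn": 0},
])

```text
time_s: 2.42
ee_pos: [0.4785, -0.0295, 0.0197]
orientation: [-0.514, 0.484, -0.484, 0.517]
force: [-0.2, -0.1, 0.4]
finger_gap: 0.0427
```

arm_command([
  {"jaw": 0.5, "tx": 0, "ty": 0, "tz": 4, "turn": 0},
  {"jaw": 0.5, "tx": 0, "ty": 0, "tz": 4, "turn": 0},
  {"jaw": 0.5, "tx": 0, "ty": 0, "tz": 4, "turn": 0},
  {"jaw": 0.5, "tx": 0, "ty": 0, "tz": 4, "turn": 0},
  {"jaw": 0.5, "tx": 0, "ty": 0, "tz": 4, "turn": 0},
])

```text
time_s: 2.83
ee_pos: [0.5018, -0.0288, 0.022]
orientation: [-0.514, 0.483, -0.485, 0.517]
force: [-0.1, -0.1, 0.9]
finger_gap: 0.0426
```

```bash
python3 st.py
```

```text
2.8333 [ 0.502 -0.029  0.022] yaw z 0.06258399941738478 F [-0.06  -0.138  0.886] gap 0.04263241696875444
```

arm_command([
  {"jaw": 0.5, "tx": 0, "ty": 0, "tz": 4, "turn": 0},
  {"jaw": 0.5, "tx": 0, "ty": 0, "tz": 4, "turn": 0},
  {"jaw": 0.5, "tx": 0, "ty": 0, "tz": 4, "turn": 0},
  {"jaw": 0.5, "tx": 0, "ty": 0, "tz": 4, "turn": 0},
  {"jaw": 0.5, "tx": 0, "ty": 0, "tz": 4, "turn": 0},
])

```text
time_s: 3.25
ee_pos: [0.5238, -0.0273, 0.0223]
orientation: [-0.514, 0.483, -0.485, 0.517]
force: [-0.0, -0.5, 0.4]
finger_gap: 0.0428
```

```bash
python3 st.py; python3 -c "
from h import *
cv2.imwrite('pics/s3.png',optics.capture('side')[100:300,150:450,::-1].repeat(2,0).repeat(2,1))"
```

```text
3.25 [ 0.524 -0.027  0.022] yaw z 0.06282990696636086 F [-0.041 -0.514  0.351] gap 0.04280889118944832
```

View pics/s3.png

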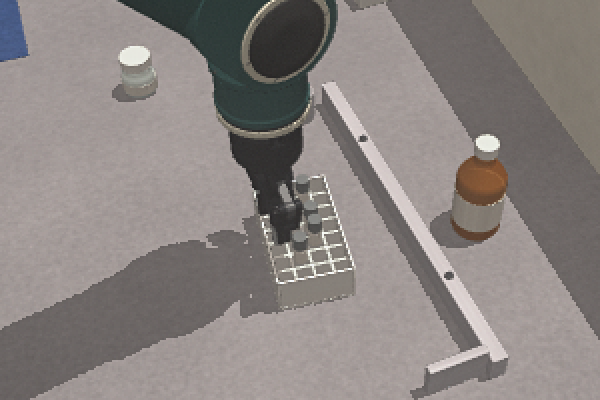

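```bash
python3 - <<'E'
from h import *
s=status.get_state(); M=R.from_quat(s['orientation']).as_matrix()
for n,(x0,y0) in (('side',(255,150)),('scene',(240,150))):
    c=optics.get_calibration(n); im=optics.capture(n)[:,:,::-1]
    a=cv2.resize(im[y0:y0+120,x0:x0+130],None,fx=4.6,fy=4.6,interpolation=cv2.INTER_CUBIC)
    P=[s['ee_pos']+M@np.array(v) for v in [(0,0,0),(.0213,0,0),(-.0213,0,0),(.0213,-.0,.011)]]
    for q in proj(c,P): cv2.drawMarker(a,tuple(int(v) for v in (q-[x0,y0])*4.6),(0,0,255),0,10,1)
    for q in proj(c,w([.558,-.030,-.097],RC)): cv2.drawMarker(a,tuple(int(v) for v in (q-[x0,y0])*4.6),(0,255,0),0,10,1)
    cv2.imwrite(f'pics/z4{n}.png',a)
    Mm=cv2.Rodrigues(np.array(c['rvec']))[0]; print(n,-Mm.T@c['tvec'])
cv2.imwrite('pics/w4.png',optics.capture('wrist')[:,:,::-1])
E
```

```text
side [ 0.36495228 -0.71376777  0.8864875 ]
scene [ 1.12563352 -0.36752102  0.6580456 ]
```

View pics/z4side.png

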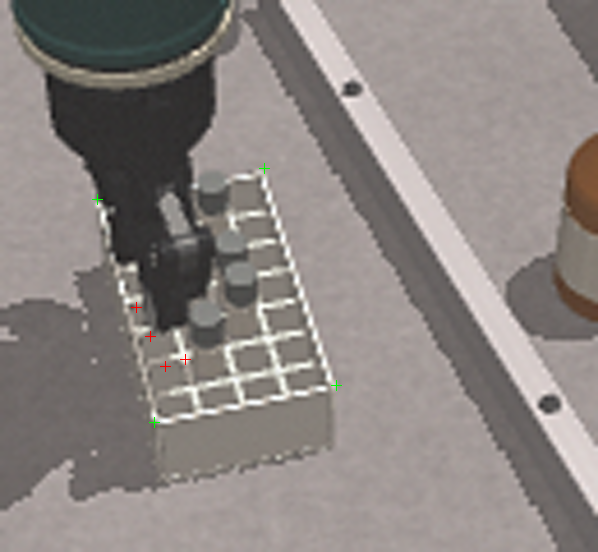

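View pics/z4scene.png

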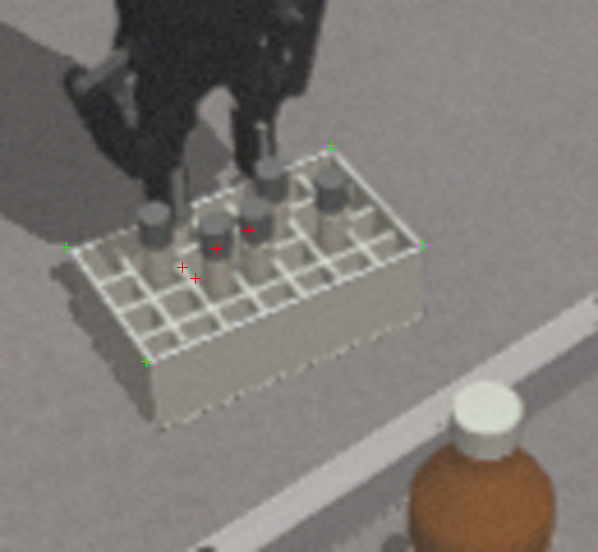

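View pics/w4.png

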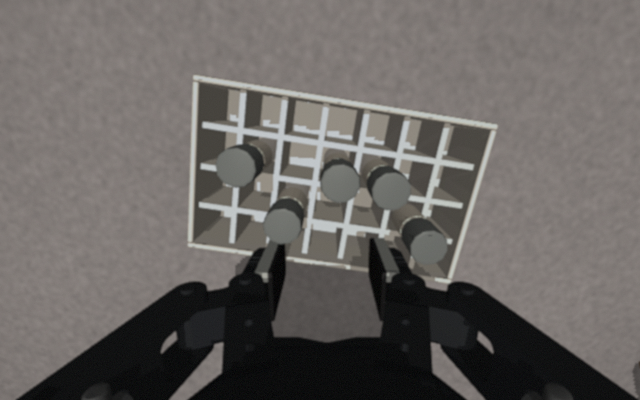

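```bash
python3 - <<'E'
from h import *
c=optics.get_calibration('side')
for z in (.02,.03,.04,.05,.06,.07): print(z,(proj(c,[(.444+dx,-.027-dy,z) for dy in(.0215,.035) for dx in (0,.011)]) -[150,100])*2)
E
python3 -c "
import cv2
a=cv2.imread('pics/s2.png')[150:300,150:330]
cv2.imwrite('pics/s2z.png',cv2.resize(a,None,fx=4,fy=4))"
```

```text
0.02 [[213.96447403 279.6293263 ]
 [223.2273237  277.06088741]
 [216.93336548 288.55204722]
 [226.2623465  285.94453833]]
0.03 [[213.05263265 274.34408383]
 [222.38203951 271.76896114]
 [216.03524617 283.28795866]
 [225.43174418 280.67339332]]
0.04 [[212.12795213 268.98442272]
 [221.52487881 266.40268163]
 [215.12438041 277.94916014]
 [224.58937906 275.32759959]]
0.05 [[211.19015938 263.54876008]
 [220.65558953 260.96047076]
 [214.20049489 272.53404981]
 [223.73499949 269.9055601 ]]
0.06 [[210.23897349 258.03546777]
 [219.7739124  255.44070543]
 [213.26330847 267.04097973]
 [222.86834659 264.40563192]]
0.07 [[209.2741055  252.44287081]
 [218.87958073 249.84171597]
 [212.31253182 261.46825413]
 [221.98915398 258.82612458]]
```

View pics/s2z.png

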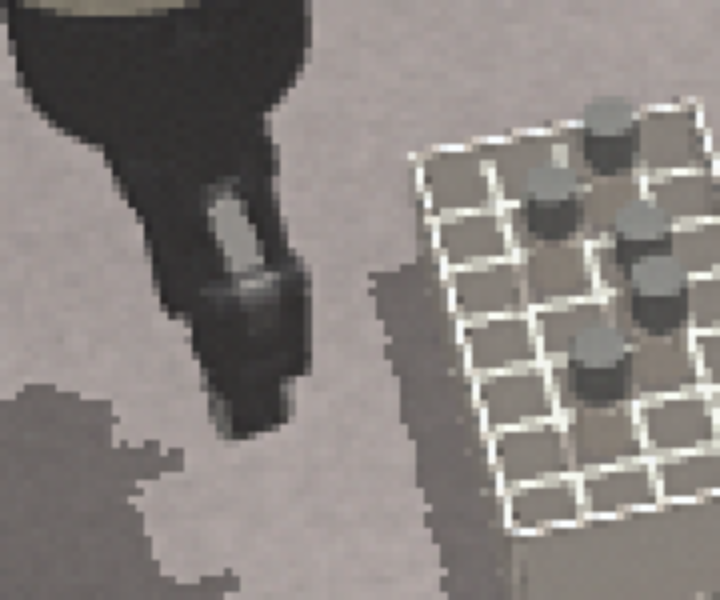

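The pictures disagree with the reported TCP. With the jaw at 0.5, the fingertips sit about 28 mm above it, so they passed just over the rack's near wall. There was no force and the rack hasn't moved. I'll raise, back off and go lower.

arm_command([
  {"jaw": 0.5, "tx": 0, "ty": -12, "tz": 0, "turn": 0},
  {"jaw": 0.5, "tx": 0, "ty": 0, "tz": -20, "turn": 0},
  {"jaw": 0.5, "tx": 0, "ty": 0, "tz": -20, "turn": 0},
  {"jaw": 0.5, "tx": 0, "ty": 0, "tz": -20, "turn": 0},
  {"jaw": 0.5, "tx": 0, "ty": 0, "tz": 0, "turn": 0},
])

```text
time_s: 3.87
ee_pos: [0.4608, -0.0309, 0.0369]
orientation: [-0.514, 0.483, -0.485, 0.517]
force: [0.5, 0.0, -0.5]
finger_gap: 0.0427
```

```bash
python3 st.py; cat > pic.py <<'E'
from h import *
import sys
n,o,x0,y0,ww,hh,k=sys.argv[1],sys.argv[2],*map(int,sys.argv[3:7]),float(sys.argv[7])
im=optics.capture(n)[y0:y0+hh,x0:x0+ww,::-1]
cv2.imwrite(f'pics/{o}.png',cv2.resize(im,None,fx=k,fy=k,interpolation=cv2.INTER_CUBIC))
E
python3 pic.py side s5 220 150 180 150 4
```

```text
3.8667 [ 0.461 -0.031  0.037] yaw z 0.06340293984073819 F [ 0.476  0.04  -0.471] gap 0.042722561321438327
```

View pics/s5.png

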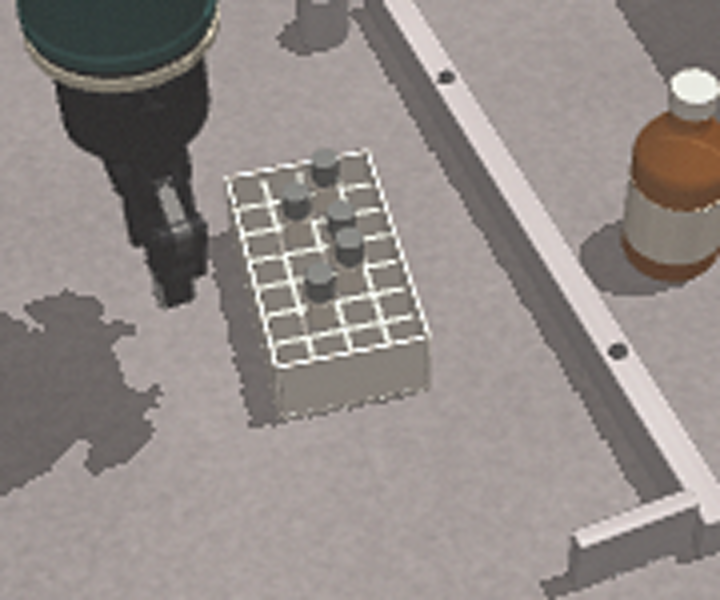

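The rack and tubes are unchanged. I'll lower in stages.

arm_command([
  {"jaw": 0.5, "tx": 0, "ty": 15, "tz": 0, "turn": 0},
  {"jaw": 0.5, "tx": 0, "ty": 10, "tz": 0, "turn": 0},
  {"jaw": 0.5, "tx": 0, "ty": 5, "tz": 0, "turn": 0},
  {"jaw": 0.5, "tx": 0, "ty": 4, "tz": 0, "turn": 0},
  {"jaw": 0.5, "tx": 0, "ty": 0, "tz": 0, "turn": 0},
])

```text
time_s: 4.33
ee_pos: [0.4665, -0.0311, 0.0044]
orientation: [-0.512, 0.481, -0.487, 0.518]
force: [0.8, 0.5, 0.1]
finger_gap: 0.0428
```

```bash
python3 st.py;python3 pic.py side s6 220 170 120 90 6; python3 pic.py scene c6 230 150 120 90 6; python3 - <<'E'
from h import *
s=status.get_state();M=R.from_quat(s['orientation']).as_matrix()
for n,o in(('side',(220,170)),('scene',(230,150))):
  for z in (0,.01,.02,.03,.04): print(n,z,[np.round((proj(optics.get_calibration(n),[s['ee_pos']+M@np.array([sx*.0215,-z,0])])[0]-o)*6) for sx in (1,-1)])
E
```

```text
4.3333 [ 0.467 -0.031  0.004] yaw z 0.06280148842620674 F [0.811 0.482 0.115] gap 0.04280917268423857
side 0 [array([289., 433.]), array([254., 353.])]
side 0.01 [array([286., 418.]), array([251., 338.])]
side 0.02 [array([284., 402.]), array([248., 322.])]
side 0.03 [array([281., 386.]), array([245., 306.])]
side 0.04 [array([278., 370.]), array([242., 289.])]
scene 0 [array([217., 306.]), array([302., 260.])]
scene 0.01 [array([214., 287.]), array([300., 242.])]
scene 0.02 [array([211., 268.]), array([298., 223.])]
scene 0.03 [array([209., 249.]), array([296., 204.])]
scene 0.04 [array([206., 230.]), array([294., 185.])]
```

View pics/s6.png

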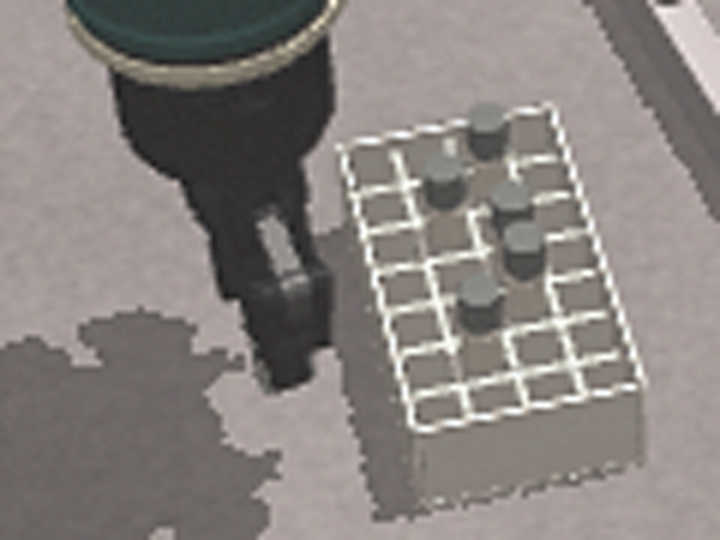

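View pics/c6.png

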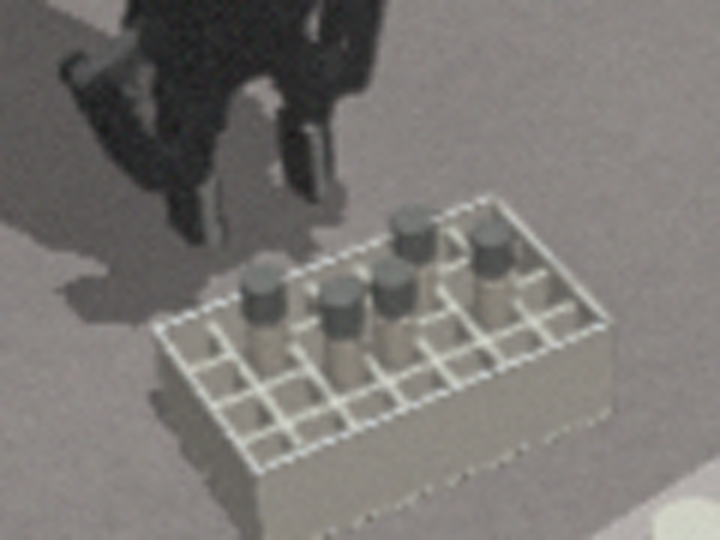

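By both cameras the tips are about 30 mm above the reported TCP, so they are now at z≈34 mm, with the palm about 105 mm above the TCP. At TCP z≈−6 mm the tips are at about 24 mm and the palm clears the caps. I'll lower and advance.

arm_command([
  {"jaw": 0.5, "tx": 0, "ty": 6, "tz": 0, "turn": 0},
  {"jaw": 0.5, "tx": 0, "ty": 4, "tz": 2, "turn": 0},
  {"jaw": 0.5, "tx": 0, "ty": 0, "tz": 6, "turn": 0},
  {"jaw": 0.5, "tx": 0, "ty": 0, "tz": 6, "turn": 0},
  {"jaw": 0.5, "tx": 0, "ty": 0, "tz": 5, "turn": 0},
])

```text
time_s: 4.85
ee_pos: [0.4876, -0.0299, -0.0049]
orientation: [-0.512, 0.48, -0.488, 0.519]
force: [-0.5, 0.2, -0.2]
finger_gap: 0.0424
```

arm_command([
  {"jaw": 0.5, "tx": 0, "ty": 0, "tz": 4, "turn": 0},
  {"jaw": 0.5, "tx": 0, "ty": 0, "tz": 4, "turn": 0},
  {"jaw": 0.5, "tx": 0, "ty": 0, "tz": 4, "turn": 0},
  {"jaw": 0.5, "tx": 0, "ty": 0, "tz": 4, "turn": 0},
  {"jaw": 0.5, "tx": 0, "ty": 0, "tz": 4, "turn": 0},
])

```text
time_s: 5.27
ee_pos: [0.5098, -0.0287, -0.0047]
orientation: [-0.512, 0.481, -0.488, 0.518]
force: [-1.7, 0.4, -0.6]
finger_gap: 0.0428
```

```bash
python3 st.py;python3 pic.py side s7 220 150 180 150 4
```

```text
5.2667 [ 0.51  -0.029 -0.005] yaw z 0.06233541349426099 F [-1.745  0.422 -0.62 ] gap 0.04279942409567814
```

View pics/s7.png

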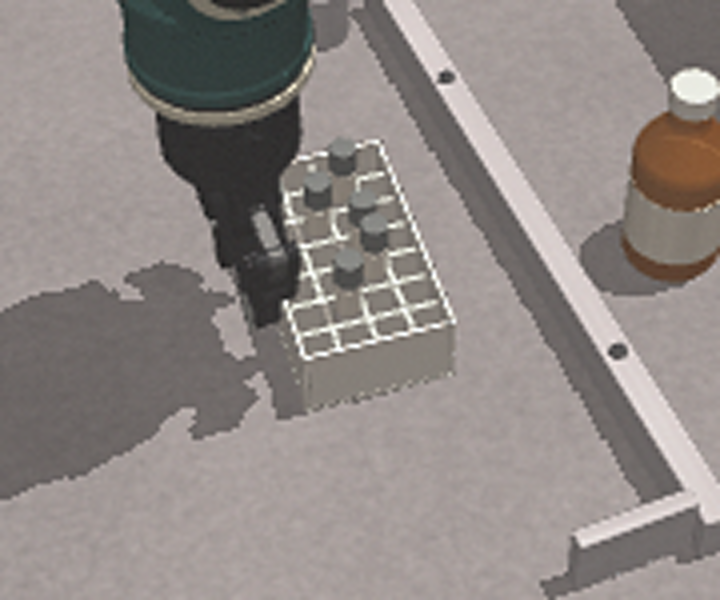

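The rack is moving with the hand and the tubes are standing. I'll continue.

arm_command([
  {"jaw": 0.5, "tx": 0, "ty": 0, "tz": 5, "turn": 0},
  {"jaw": 0.5, "tx": 0, "ty": 0, "tz": 5, "turn": 0},
  {"jaw": 0.5, "tx": 0, "ty": 0, "tz": 5, "turn": 0},
  {"jaw": 0.5, "tx": 0, "ty": 0, "tz": 5, "turn": 0},
  {"jaw": 0.5, "tx": 0, "ty": 0, "tz": 5, "turn": 0},
])

```text
time_s: 5.73
ee_pos: [0.5371, -0.0272, -0.0043]
orientation: [-0.512, 0.481, -0.488, 0.518]
force: [-0.9, -0.5, -0.5]
finger_gap: 0.0428
```

```bash
python3 st.py;python3 pic.py side s8 250 135 170 170 3.5;python3 pic.py scene c8 205 170 210 150 3.8
```

```text
5.7333 [ 0.537 -0.027 -0.004] yaw z 0.062160895980852 F [-0.923 -0.482 -0.509] gap 0.04277524646710565
```

View pics/s8.png

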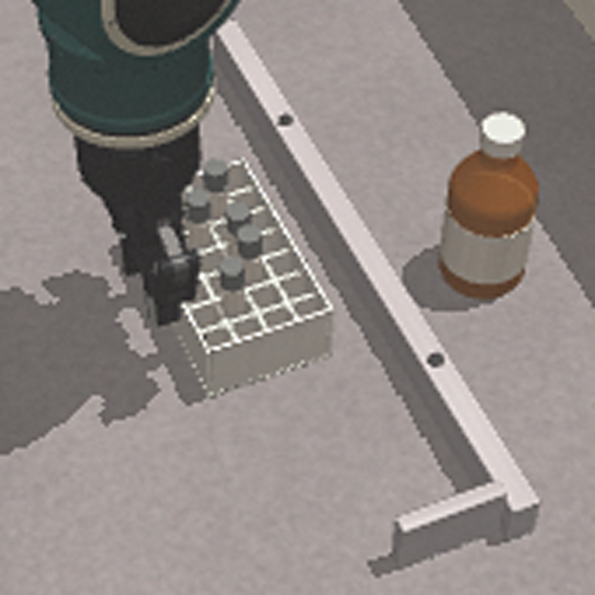

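View pics/c8.png

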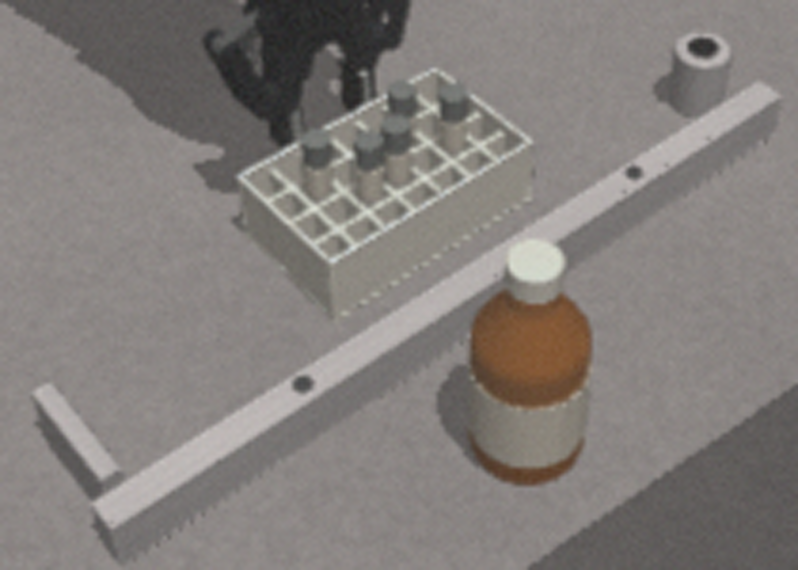

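```bash
cat > rk.py <<'E'
from h import *
np.set_printoptions(precision=4,suppress=True)
def rack(scp,sdp,rail=(.679,-.024,.062)):
    cs,cd=optics.get_calibration('scene'),optics.get_calibration('side')
    o=[]
    if scp: o.append((cs,[RC[i] for i in scp],sc(list(scp.values()))))
    if sdp: o.append((cd,[RC[i] for i in sdp],sd(list(sdp.values()))))
    for k in ([[a] for a in o]+[o]):
        p,f=fit(k,[.62,-.05,.06]); c,s=np.cos(rail[2]),np.sin(rail[2]); d=p[:2]-rail[:2]
        print('rack',p,'in rail',c*d[0]+s*d[1],-s*d[0]+c*d[1],p[2]-rail[2],'res',np.abs(f).max())
E
python3 -c "
from rk import *
rack({0:(238,178),1:(434,68),2:(532,140),3:(335,262)},{2:(243,158),3:(331,310),0:(210,350)})"
```

```text
rack [ 0.5979 -0.0202  0.0811] in rail -0.08071201113191265 0.00885254890969641 0.019075907843406487 res 0.9843898341759711
rack [ 0.5938 -0.0215  0.0672] in rail -0.08489324277702821 0.007809466117614084 0.005158672670781697 res 0.9448520319803606
rack [ 0.5959 -0.0202  0.0726] in rail -0.0826574249367472 0.008970296651025002 0.010603006090256106 res 1.7183434976867034
```

arm_command([
  {"jaw": 0.5, "tx": 0, "ty": 0, "tz": 5, "turn": 0},
  {"jaw": 0.5, "tx": 0, "ty": 0, "tz": 5, "turn": 0},
  {"jaw": 0.5, "tx": 0, "ty": 0, "tz": 5, "turn": 0},
  {"jaw": 0.5, "tx": 0, "ty": 0, "tz": 5, "turn": 0},
  {"jaw": 0.5, "tx": 0, "ty": 0, "tz": 5, "turn": 0},
])

```text
time_s: 6.25
ee_pos: [0.5635, -0.0253, -0.0041]
orientation: [-0.513, 0.481, -0.487, 0.518]
force: [-2.2, -0.0, -0.6]
finger_gap: 0.0426
```

```bash
python3 st.py;python3 pic.py side s9 250 135 170 170 3.5;python3 pic.py scene c9 205 170 210 150 3.8
```

```text
6.25 [ 0.564 -0.025 -0.004] yaw z 0.06253114170065689 F [-2.195 -0.029 -0.595] gap 0.042584405812971696
```

View pics/s9.png

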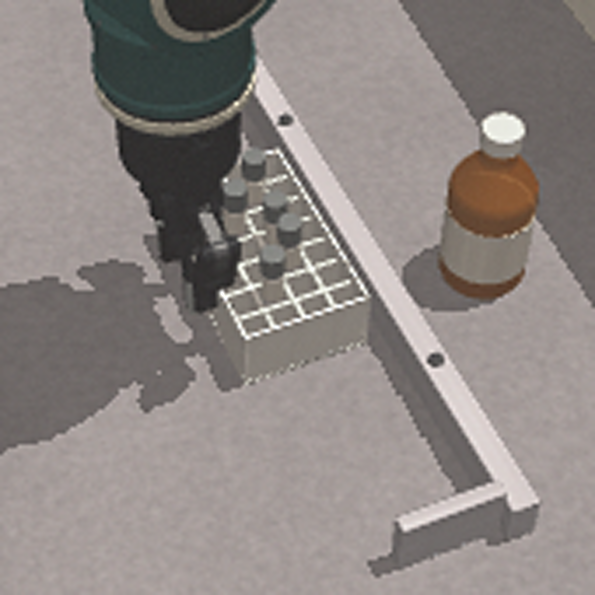

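View pics/c9.png

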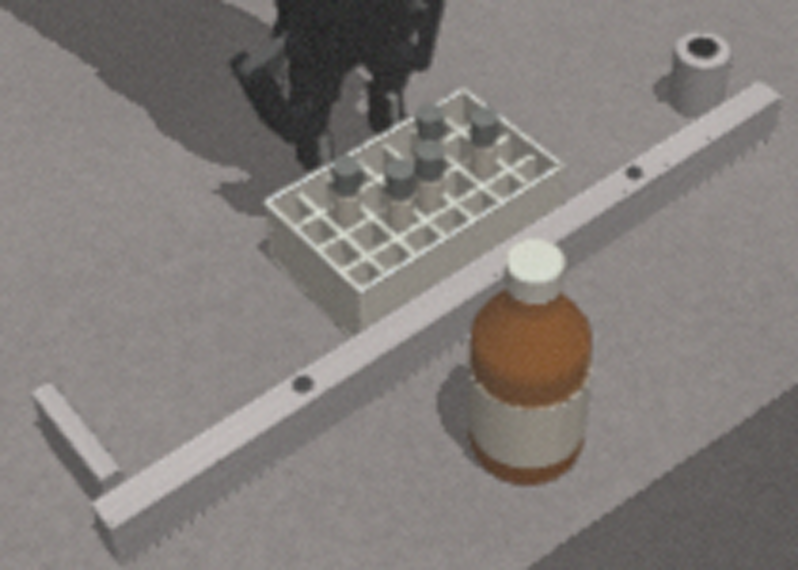

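The rack is now parallel to the rail, about 10 mm off it, and all tubes are standing. Next I'll retreat, rise, turn 90° and go to its +y end.

arm_command([
  {"jaw": 0.5, "tx": 0, "ty": 0, "tz": -15, "turn": 0},
  {"jaw": 0.5, "tx": 0, "ty": 0, "tz": -25, "turn": 0},
  {"jaw": 0.4, "tx": 0, "ty": -30, "tz": -10, "turn": 0},
  {"jaw": 0.3, "tx": 0, "ty": -38, "tz": 0, "turn": 0},
  {"jaw": 0.3, "tx": 0, "ty": -38, "tz": 0, "turn": 0},
])

```text
time_s: 6.77
ee_pos: [0.5074, -0.0274, 0.0976]
orientation: [-0.514, 0.483, -0.484, 0.517]
force: [0.9, 0.1, -0.2]
finger_gap: 0.0256
```

arm_command([
  {"jaw": 0.3, "tx": -20, "ty": -35, "tz": 0, "turn": 0.12},
  {"jaw": 0.3, "tx": -20, "ty": 0, "tz": 0, "turn": 0.12},
  {"jaw": 0.3, "tx": -20, "ty": 0, "tz": 0, "turn": 0.12},
  {"jaw": 0.3, "tx": -20, "ty": 0, "tz": 0, "turn": 0.12},
  {"jaw": 0.3, "tx": -20, "ty": 0, "tz": 0, "turn": 0.12},
])

```text
time_s: 7.18
ee_pos: [0.5288, 0.0685, 0.145]
orientation: [0.338, -0.615, 0.621, -0.349]
force: [0.7, -0.5, -0.6]
finger_gap: 0.0257
```

```bash
python3 st.py; python3 -c "
from rk import *
print(status.get_state()['joint_positions'])
rack({0:(266,203),1:(463,90),2:(562,163),3:(362,290)},{2:(279,150),3:(367,298),0:(246,338)})"
```

```text
7.1833 [0.529 0.068 0.145] yaw z -0.5565774382115948 F [ 0.697 -0.483 -0.624] gap 0.025671775353324513
[ 0.1816  0.33   -0.4428  1.8948  0.1787  0.936  -2.4715]
rack [ 0.6239 -0.0186  0.0729] in rail -0.054704939476645516 0.008772300815329263 0.010890283645118806 res 1.1188303707498903
rack [ 0.62   -0.0205  0.0564] in rail -0.058666629273517124 0.007142753219233517 -0.005634610853394138 res 0.9104321186067068
rack [ 0.622  -0.0189  0.0627] in rail -0.056552322132790246 0.008665441942237315 0.0007230702863798566 res 1.582454069946607
```

J7 is near its limit in this direction, so I'll turn the other way and push with the tool's −z side.

arm_command([
  {"jaw": 0.3, "tx": 0, "ty": 0, "tz": 0, "turn": -0.124},
  {"jaw": 0.3, "tx": 0, "ty": 0, "tz": 0, "turn": -0.124},
  {"jaw": 0.3, "tx": 0, "ty": 0, "tz": 0, "turn": -0.124},
  {"jaw": 0.3, "tx": 0, "ty": 0, "tz": 0, "turn": -0.124},
  {"jaw": 0.3, "tx": 0, "ty": 0, "tz": 0, "turn": -0.124},
])

```text
time_s: 7.6
ee_pos: [0.5309, 0.0758, 0.1468]
orientation: [-0.504, 0.484, -0.495, 0.517]
force: [-0.5, 0.1, 0.5]
finger_gap: 0.0258
```

arm_command([
  {"jaw": 0.3, "tx": 0, "ty": 0, "tz": 0, "turn": -0.124},
  {"jaw": 0.3, "tx": 0, "ty": 0, "tz": 0, "turn": -0.124},
  {"jaw": 0.3, "tx": 0, "ty": 0, "tz": 0, "turn": -0.124},
  {"jaw": 0.3, "tx": 0, "ty": 0, "tz": 0, "turn": -0.124},
  {"jaw": 0.3, "tx": 0, "ty": 0, "tz": 0, "turn": -0.124},
])

```text
time_s: 8.02
ee_pos: [0.5317, 0.0763, 0.1478]
orientation: [-0.631, 0.3, -0.317, 0.641]
force: [0.5, -0.7, -0.9]
finger_gap: 0.0255
```

arm_command([
  {"jaw": 0.3, "tx": 0, "ty": 0, "tz": 0, "turn": -0.124},
  {"jaw": 0.3, "tx": 0, "ty": 0, "tz": 0, "turn": -0.124},
  {"jaw": 0.3, "tx": 0, "ty": 0, "tz": 0, "turn": -0.124},
  {"jaw": 0.3, "tx": 0, "ty": 0, "tz": 0, "turn": -0.124},
  {"jaw": 0.3, "tx": 0, "ty": 0, "tz": 0, "turn": -0.124},
])

```text
time_s: 8.43
ee_pos: [0.5325, 0.0765, 0.1488]
orientation: [-0.698, 0.087, -0.109, 0.703]
force: [0.1, -0.1, 0.4]
finger_gap: 0.0256
```

arm_command([
  {"jaw": 0.3, "tx": 0, "ty": 0, "tz": 0, "turn": -0.124},
  {"jaw": 0.3, "tx": 0, "ty": 0, "tz": 0, "turn": -0.08},
])

```text
time_s: 8.6
ee_pos: [0.5328, 0.0765, 0.1492]
orientation: [-0.705, 0.012, -0.035, 0.708]
force: [0.4, -0.9, -1.2]
finger_gap: 0.0252
```

```bash
python3 st.py; python3 -c "
from rk import *
s=status.get_state();print(s['joint_positions'])
M=R.from_quat(s['orientation']).as_matrix()
print(M.T@(np.array([.6157,.112,.145])-s['ee_pos']))"
```

```text
8.6 [0.533 0.077 0.149] yaw z 1.5040879739898667 F [ 0.424 -0.923 -1.152] gap 0.025240821772475552
[ 0.4916  0.4158 -0.8567  1.8807  0.3855  0.982  -0.5991]
[0.0801 0.007  0.0409]
```

arm_command([
  {"jaw": 0.3, "tx": 20, "ty": 0, "tz": 10, "turn": -0.06},
  {"jaw": 0.3, "tx": 20, "ty": 0, "tz": 10, "turn": -0.06},
  {"jaw": 0.3, "tx": 20, "ty": 0, "tz": 10, "turn": 0},
  {"jaw": 0.3, "tx": 20, "ty": 0, "tz": 12, "turn": 0},
  {"jaw": 0.3, "tx": 0, "ty": 0, "tz": 0, "turn": 0},
])

```text
time_s: 9.02
ee_pos: [0.6156, 0.1191, 0.1524]
orientation: [0.707, 0.035, -0.01, -0.706]
force: [-0.3, 1.9, 0.4]
finger_gap: 0.0253
```

```bash
python3 st.py; python3 -c "
from rk import *
s=status.get_state()
M=R.from_quat(s['orientation']).as_matrix();print(M)
print(M.T@(np.array([.6157,.112,.145])-s['ee_pos']))"; python3 pic.py side s10 220 70 200 200 3;python3 pic.py scene c10 230 70 200 150 4
```

```text
9.0167 [0.616 0.119 0.152] yaw z 1.6340101806711482 F [-0.279  1.934  0.414] gap 0.02533962977001655
[[ 0.9974  0.0349 -0.0632]
 [ 0.0632  0.0007  0.998 ]
 [ 0.0348 -0.9994 -0.0015]]
[-0.0007  0.0074 -0.0071]
```

View pics/s10.png

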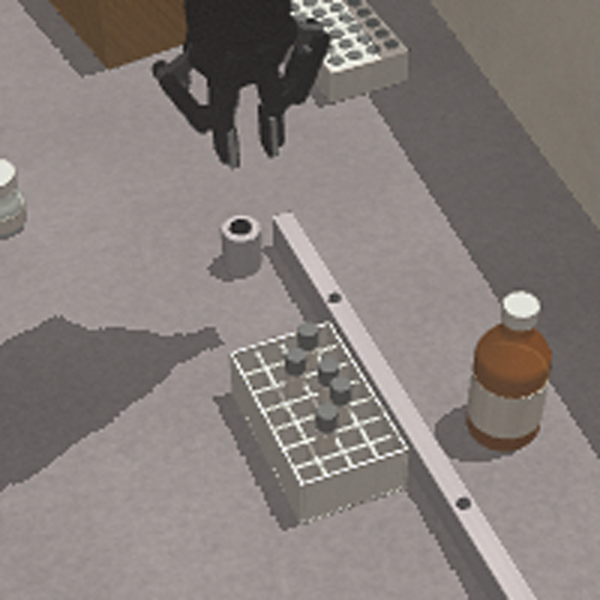

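View pics/c10.png

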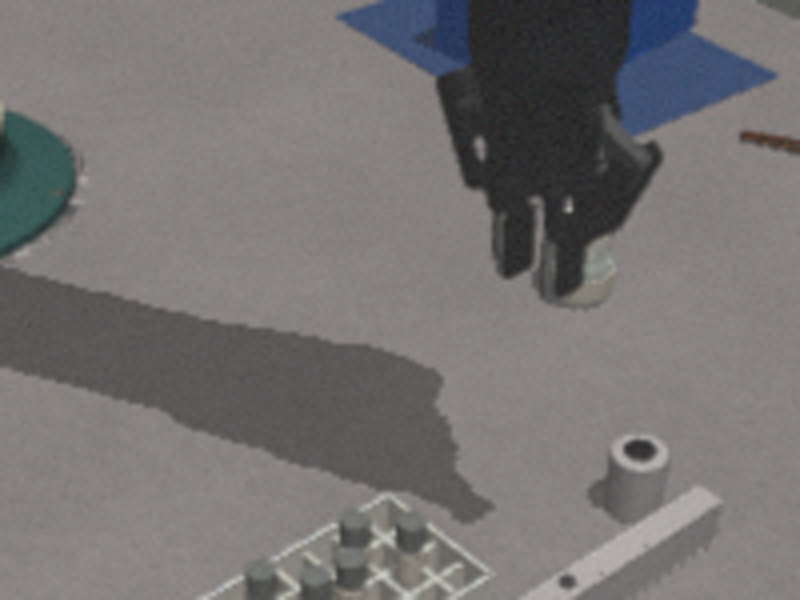

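```bash
python3 - <<'E'
from h import *
s=status.get_state();M=R.from_quat(s['orientation']).as_matrix()
for n in('side','scene'):
  for z in (0,.01,.02,.03,.04): print(n,z,*[np.round(proj(optics.get_calibration(n),[s['ee_pos']+M@np.array([sx*.013,-z,0])])[0],1) for sx in (1,-1)])
E
```

```text
side 0 [307.8 133.3] [297.7 136.4]
side 0.01 [307.5 130. ] [297.4 133.1]
side 0.02 [307.3 126.8] [297.  129.9]
side 0.03 [307.1 123.4] [296.7 126.6]
side 0.04 [306.8 120.1] [296.4 123.2]
scene 0 [366.2 157.2] [357.6 152.2]
scene 0.01 [366.4 153.3] [357.8 148.3]
scene 0.02 [366.6 149.4] [357.9 144.4]
scene 0.03 [366.9 145.3] [358.1 140.4]
scene 0.04 [367.1 141.2] [358.3 136.3]
```

arm_command([
  {"jaw": 0.3, "tx": -1, "ty": 35, "tz": 0, "turn": 0},
  {"jaw": 0.3, "tx": -1, "ty": 35, "tz": 0, "turn": 0},
  {"jaw": 0.3, "tx": -1, "ty": 35, "tz": 0, "turn": 0},
  {"jaw": 0.3, "tx": -1, "ty": 30, "tz": 0, "turn": 0},
  {"jaw": 0.3, "tx": 0, "ty": 14, "tz": 0, "turn": 0},
])

```text
time_s: 9.53
ee_pos: [0.6156, 0.1147, 0.003]
orientation: [0.708, 0.036, -0.006, -0.706]
force: [0.6, 0.6, -0.1]
finger_gap: 0.0259
```

```bash
python3 st.py; python3 pic.py side s11 220 70 200 200 3;python3 pic.py scene c11 230 120 200 150 4
```

```text
9.5333 [0.616 0.115 0.003] yaw z 1.6314428836489339 F [ 0.616  0.571 -0.118] gap 0.025885669542403036
```

View pics/s11.png

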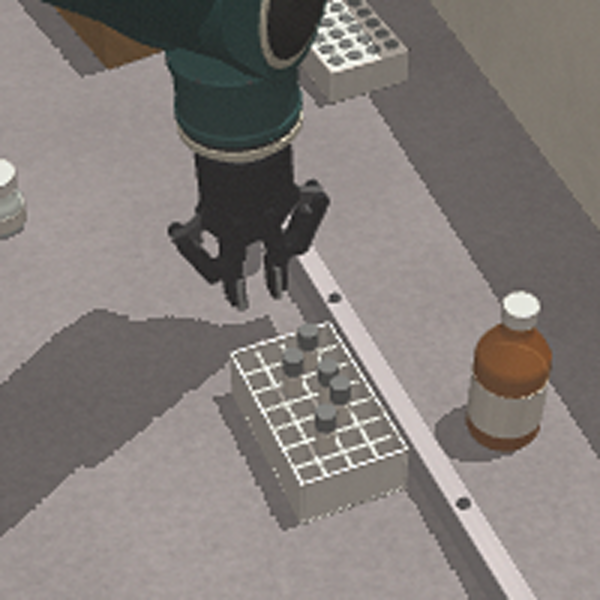

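View pics/c11.png

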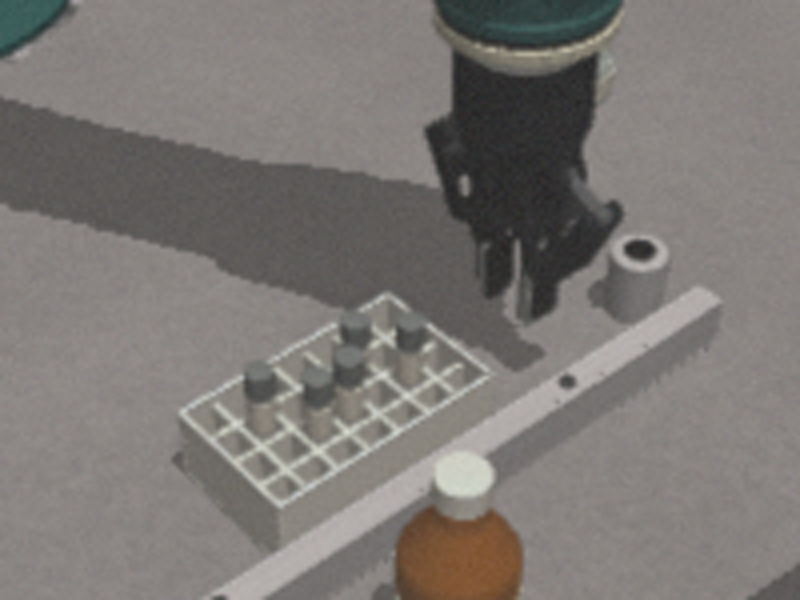

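Fingers are in front of the short end, between rack and post. I'll lower and push.

arm_command([
  {"jaw": 0.3, "tx": 0, "ty": 8, "tz": 0, "turn": 0},
  {"jaw": 0.3, "tx": 0, "ty": 4, "tz": -6, "turn": 0},
  {"jaw": 0.3, "tx": 0, "ty": 0, "tz": -9, "turn": 0},
  {"jaw": 0.3, "tx": 0, "ty": 0, "tz": -7, "turn": 0},
  {"jaw": 0.3, "tx": 0, "ty": 0, "tz": -5, "turn": 0},
])

```text
time_s: 10.05
ee_pos: [0.6215, 0.0868, -0.0018]
orientation: [0.707, 0.039, -0.004, -0.706]
force: [0.6, 0.1, 0.3]
finger_gap: 0.0255
```

arm_command([
  {"jaw": 0.3, "tx": 0, "ty": 0, "tz": -4, "turn": 0},
  {"jaw": 0.3, "tx": 0, "ty": 0, "tz": -4, "turn": 0},
  {"jaw": 0.3, "tx": 0, "ty": 0, "tz": -4, "turn": 0},
  {"jaw": 0.3, "tx": 0, "ty": 0, "tz": -4, "turn": 0},
  {"jaw": 0.3, "tx": 0, "ty": 0, "tz": -4, "turn": 0},
])

```text
time_s: 10.47
ee_pos: [0.6242, 0.0632, 0.0004]
orientation: [0.707, 0.04, -0.002, -0.706]
force: [0.7, 1.4, -1.4]
finger_gap: 0.0257
```

```bash
python3 st.py; python3 pic.py side s12 220 100 200 200 3;python3 pic.py scene c12 230 120 200 150 4
```

```text
10.4667 [0.624 0.063 0.   ] yaw z 1.6296504020336307 F [ 0.745  1.403 -1.371] gap 0.025703439191176288
```

View pics/s12.png

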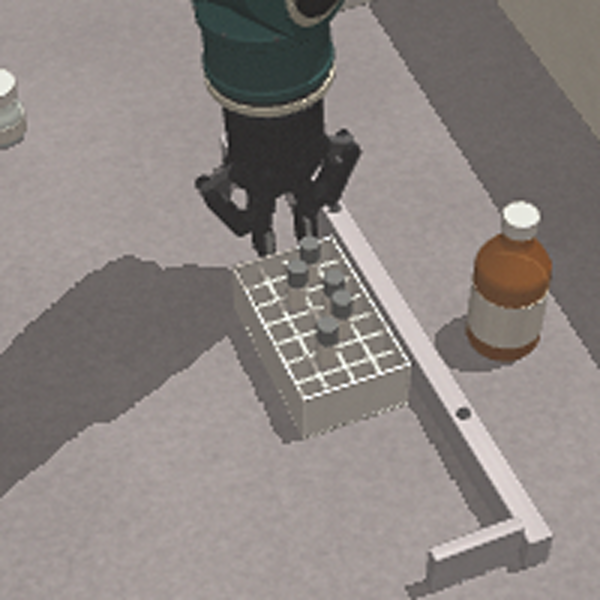

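View pics/c12.png

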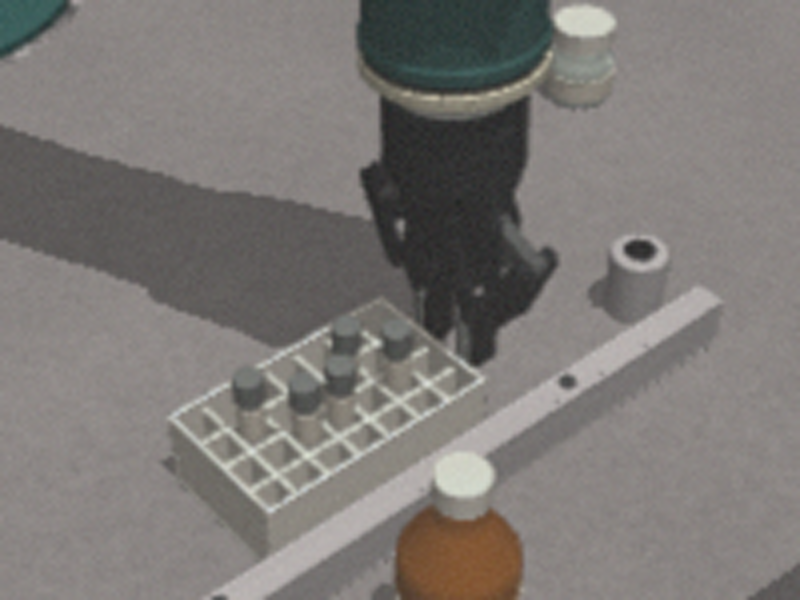

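Contact is made and the rack has started along the rail. I'll continue, correcting the small drift.

arm_command([
  {"jaw": 0.3, "tx": -0.5, "ty": 2, "tz": -5, "turn": 0},
  {"jaw": 0.3, "tx": -0.5, "ty": 2, "tz": -5, "turn": 0},
  {"jaw": 0.3, "tx": -0.5, "ty": 2, "tz": -5, "turn": 0},
  {"jaw": 0.3, "tx": -0.5, "ty": 2, "tz": -5, "turn": 0},
  {"jaw": 0.3, "tx": -0.5, "ty": 1, "tz": -5, "turn": 0},
])

```text
time_s: 10.98
ee_pos: [0.6245, 0.042, -0.0079]
orientation: [-0.705, -0.042, 0.003, 0.708]
force: [0.0, 4.5, 3.8]
finger_gap: 0.0254
```

arm_command([
  {"jaw": 0.3, "tx": -0.5, "ty": 1, "tz": -5, "turn": 0},
  {"jaw": 0.3, "tx": -0.5, "ty": 1, "tz": -5, "turn": 0},
  {"jaw": 0.3, "tx": -0.5, "ty": 0.5, "tz": -5, "turn": 0},
  {"jaw": 0.3, "tx": -0.5, "ty": 0.5, "tz": -5, "turn": 0},
  {"jaw": 0.3, "tx": -0.5, "ty": 0.5, "tz": -5, "turn": 0},
])

```text
time_s: 11.4
ee_pos: [0.6242, 0.0176, -0.0116]
orientation: [-0.704, -0.044, 0.003, 0.709]
force: [0.9, 4.7, 3.9]
finger_gap: 0.0258
```

```bash
python3 st.py; python3 pic.py side s13 250 135 170 170 3.5;python3 pic.py scene c13 205 170 210 150 3.8
```

```text
11.4 [ 0.624  0.018 -0.012] yaw z 1.6375566369911565 F [0.878 4.684 3.865] gap 0.02575955642243747
```

View pics/s13.png

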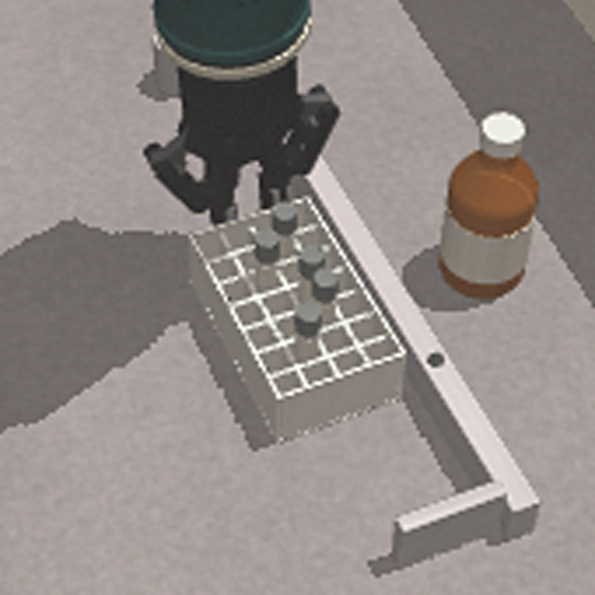

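View pics/c13.png

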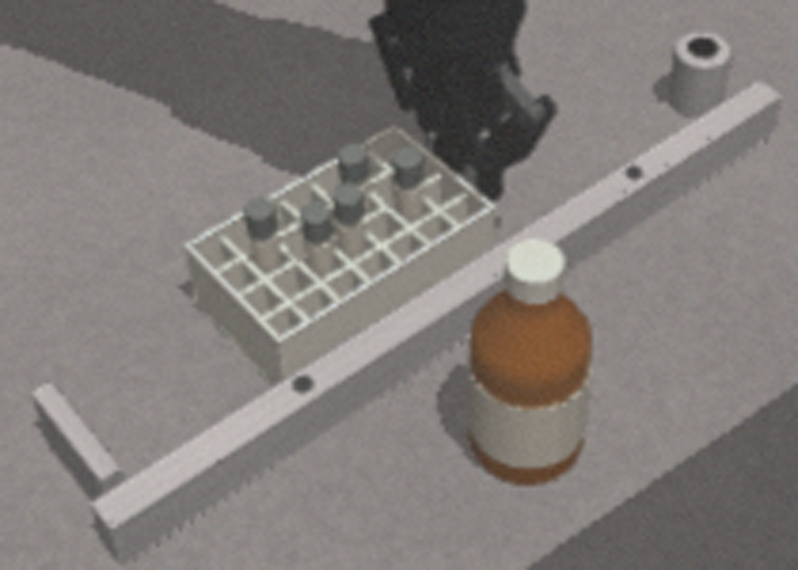

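Tubes are standing and the rack is still parallel to the rail. I'll continue without lowering.

arm_command([
  {"jaw": 0.3, "tx": -0.2, "ty": -0.2, "tz": -5, "turn": 0},
  {"jaw": 0.3, "tx": -0.2, "ty": -0.2, "tz": -5, "turn": 0},
  {"jaw": 0.3, "tx": -0.2, "ty": 0, "tz": -5, "turn": 0},
  {"jaw": 0.3, "tx": -0.2, "ty": 0, "tz": -5, "turn": 0},
  {"jaw": 0.3, "tx": -0.2, "ty": 0, "tz": -5, "turn": 0},
])

```text
time_s: 11.92
ee_pos: [0.6242, -0.0098, -0.0119]
orientation: [-0.705, -0.043, 0.004, 0.708]
force: [-0.5, 3.4, 1.6]
finger_gap: 0.0256
```

arm_command([
  {"jaw": 0.3, "tx": -0.2, "ty": 0, "tz": -5, "turn": 0},
  {"jaw": 0.3, "tx": -0.2, "ty": 0, "tz": -5, "turn": 0},
  {"jaw": 0.3, "tx": -0.2, "ty": 0, "tz": -5, "turn": 0},
  {"jaw": 0.3, "tx": -0.2, "ty": 0, "tz": -5, "turn": 0},
  {"jaw": 0.3, "tx": -0.2, "ty": 0, "tz": -5, "turn": 0},
])

```text
time_s: 12.33
ee_pos: [0.625, -0.0376, -0.0119]
orientation: [-0.704, -0.043, 0.003, 0.708]
force: [0.0, 4.3, 2.7]
finger_gap: 0.0253
```

```bash
python3 st.py; python3 pic.py side s14 250 135 170 170 3.5;python3 pic.py scene c14 205 170 210 150 3.8
```

```text
12.3333 [ 0.625 -0.038 -0.012] yaw z 1.6372738681238965 F [0.008 4.278 2.711] gap 0.025296492605331893
```

View pics/s14.png

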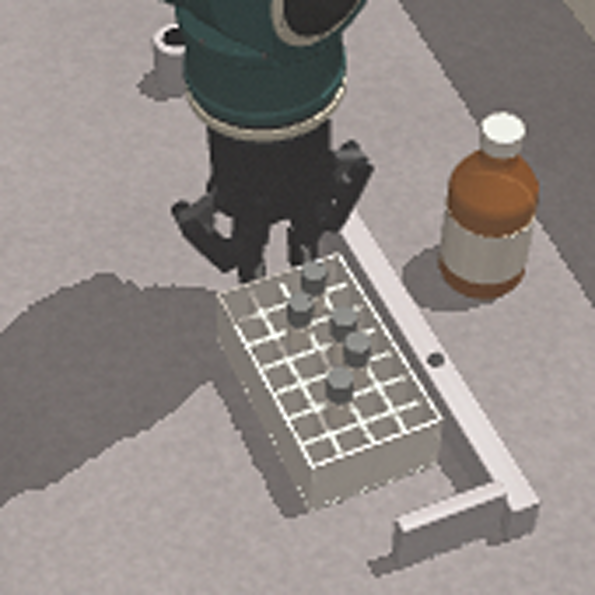

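View pics/c14.png

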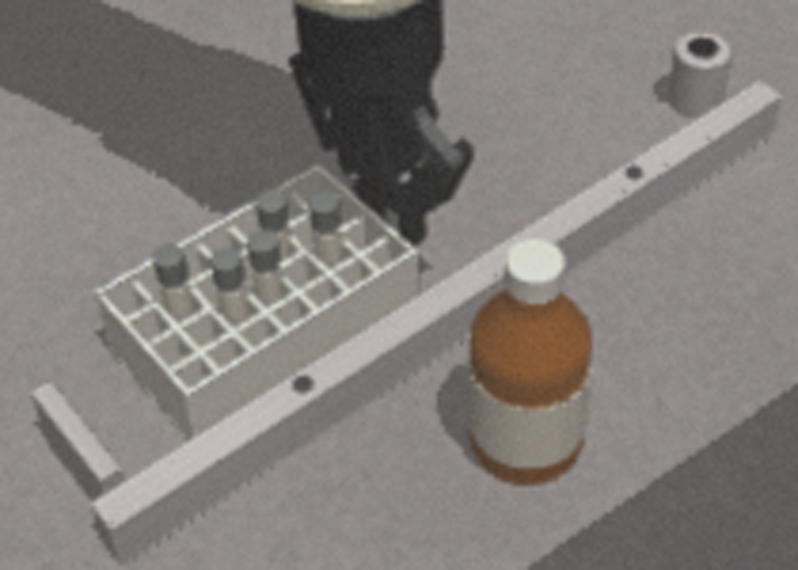

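```bash
python3 -c "
from rk import *
rack({0:(98,293),1:(320,168),2:(417,250),3:(187,390)},{1:(218,296),2:(340,253),3:(439,419),0:(314,467)})"
```

```text
rack [ 0.6273 -0.1255  0.0638] in rail -0.0578631130910382 -0.09814414257405753 0.0017790905009642394 res 1.417405673379335
rack [ 0.6255 -0.1268  0.0691] in rail -0.05980094167856553 -0.09926834681540683 0.007148944011732911 res 1.7938097755754825
rack [ 0.6264 -0.1258  0.0657] in rail -0.05884511096670234 -0.09832013952241066 0.0036849548379489644 res 1.910384311616383
```

About 46 mm remain. I'll push on, then go slowly.

arm_command([
  {"jaw": 0.3, "tx": 0, "ty": 0, "tz": -5, "turn": 0},
  {"jaw": 0.3, "tx": 0, "ty": 0, "tz": -5, "turn": 0},
  {"jaw": 0.3, "tx": 0, "ty": 0, "tz": -5, "turn": 0},
  {"jaw": 0.3, "tx": 0, "ty": 0, "tz": -5, "turn": 0},
  {"jaw": 0.3, "tx": 0, "ty": 0, "tz": -5, "turn": 0},
])

```text
time_s: 12.85
ee_pos: [0.6266, -0.064, -0.0121]
orientation: [-0.704, -0.044, 0.004, 0.708]
force: [-1.0, 4.7, 3.5]
finger_gap: 0.0257
```

arm_command([
  {"jaw": 0.3, "tx": 0, "ty": 0, "tz": -4, "turn": 0},
  {"jaw": 0.3, "tx": 0, "ty": 0, "tz": -3, "turn": 0},
  {"jaw": 0.3, "tx": 0, "ty": 0, "tz": -2, "turn": 0},
  {"jaw": 0.3, "tx": 0, "ty": 0, "tz": -2, "turn": 0},
])

```text
time_s: 13.18
ee_pos: [0.6275, -0.0771, -0.0121]
orientation: [-0.704, -0.043, 0.003, 0.708]
force: [-0.7, 5.5, 2.8]
finger_gap: 0.0257
```

```bash
python3 st.py; python3 pic.py side s15 250 135 170 170 3.5;python3 pic.py scene c15 205 170 210 150 3.8
```

```text
13.1833 [ 0.627 -0.077 -0.012] yaw z 1.6370367326979585 F [-0.746  5.5    2.752] gap 0.025657874214820037
```

View pics/s15.png

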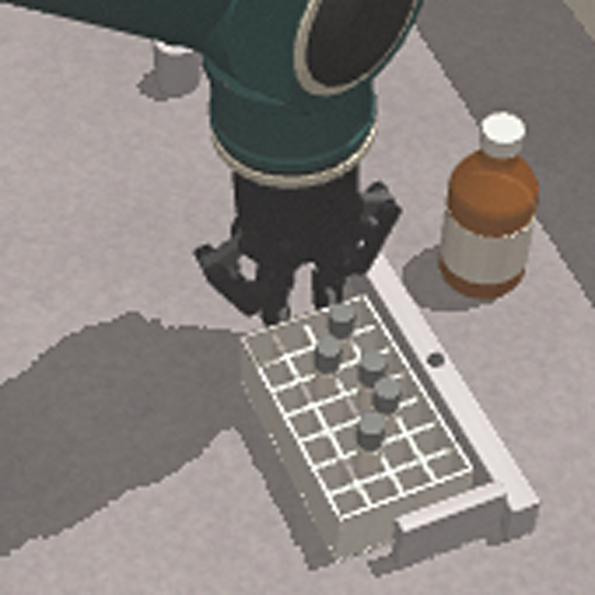

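View pics/c15.png

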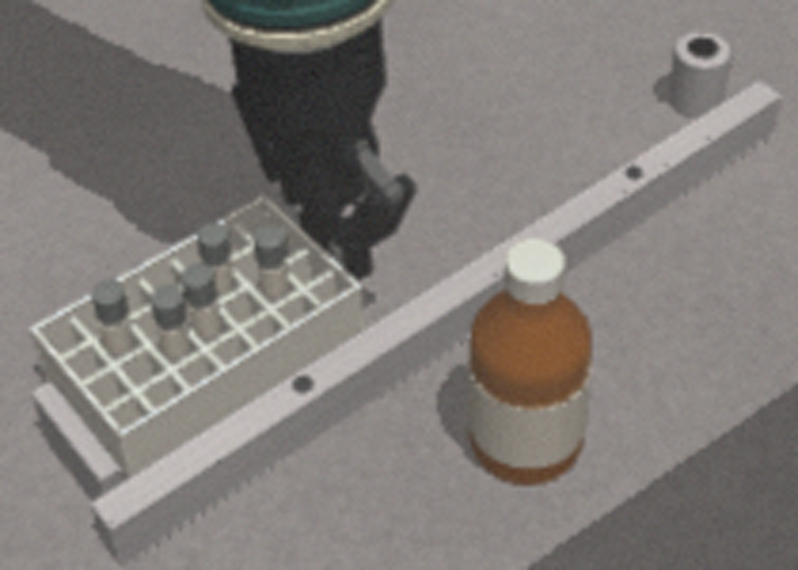

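A few millimetres are left. I'll make small steps while watching the force.

arm_command([
  {"jaw": 0.3, "tx": 0, "ty": 0, "tz": -2, "turn": 0},
  {"jaw": 0.3, "tx": 0, "ty": 0, "tz": -2, "turn": 0},
])

```text
time_s: 13.45
ee_pos: [0.6276, -0.0812, -0.0122]
orientation: [-0.705, -0.043, 0.004, 0.708]
force: [-0.3, 3.4, 3.2]
finger_gap: 0.0259
```

arm_command([
  {"jaw": 0.3, "tx": 0, "ty": 0, "tz": -2, "turn": 0},
  {"jaw": 0.3, "tx": 0, "ty": 0, "tz": -2, "turn": 0},
])

```text
time_s: 13.62
ee_pos: [0.6279, -0.0848, -0.0122]
orientation: [-0.704, -0.043, 0.004, 0.709]
force: [-0.7, 21.1, 4.6]
finger_gap: 0.0256
```

At 21 N the rack is against the stop. I'll back off, rise, and go round to the long side.

arm_command([
  {"jaw": 0.3, "tx": 0, "ty": 0, "tz": 6, "turn": 0},
  {"jaw": 0.3, "tx": 0, "ty": 0, "tz": 20, "turn": 0},
  {"jaw": 0.3, "tx": 0, "ty": -35, "tz": 5, "turn": 0},
  {"jaw": 0.4, "tx": 0, "ty": -40, "tz": 0, "turn": 0},
  {"jaw": 0.5, "tx": 0, "ty": -40, "tz": 0, "turn": 0},
])

```text
time_s: 14.03
ee_pos: [0.6139, -0.0558, 0.0968]
orientation: [-0.704, -0.037, 0.009, 0.709]
force: [1.4, -1.1, 0.5]
finger_gap: 0.0423
```

arm_command([
  {"jaw": 0.5, "tx": -20, "ty": -30, "tz": 0, "turn": 0.124},
  {"jaw": 0.5, "tx": 0, "ty": 0, "tz": 0, "turn": 0.124},
  {"jaw": 0.5, "tx": 0, "ty": 0, "tz": 0, "turn": 0.124},
  {"jaw": 0.5, "tx": 0, "ty": 0, "tz": 0, "turn": 0.124},
  {"jaw": 0.5, "tx": 0, "ty": 0, "tz": 0, "turn": 0.124},
])

```text
time_s: 14.45
ee_pos: [0.5944, -0.0597, 0.1364]
orientation: [-0.674, 0.179, -0.213, 0.685]
force: [0.2, 0.4, -0.2]
finger_gap: 0.0425
```

arm_command([
  {"jaw": 0.5, "tx": 0, "ty": 0, "tz": 0, "turn": 0.124},
  {"jaw": 0.5, "tx": 0, "ty": 0, "tz": 0, "turn": 0.124},
  {"jaw": 0.5, "tx": 0, "ty": 0, "tz": 0, "turn": 0.124},
  {"jaw": 0.5, "tx": 0, "ty": 0, "tz": 0, "turn": 0.124},
  {"jaw": 0.5, "tx": 0, "ty": 0, "tz": 0, "turn": 0.124},
])

```text
time_s: 14.87
ee_pos: [0.5935, -0.0628, 0.1365]
orientation: [-0.577, 0.38, -0.41, 0.595]
force: [-0.7, -0.5, 0.4]
finger_gap: 0.0427
```

arm_command([
  {"jaw": 0.5, "tx": 0, "ty": 0, "tz": 0, "turn": 0.12},
  {"jaw": 0.5, "tx": 0, "ty": 0, "tz": 0, "turn": 0.12},
  {"jaw": 0.5, "tx": 0, "ty": 0, "tz": 0, "turn": 0.08},
])

```text
time_s: 15.12
ee_pos: [0.5928, -0.0644, 0.1363]
orientation: [-0.501, 0.475, -0.502, 0.522]
force: [-0.9, 0.3, -0.3]
finger_gap: 0.0424
```

```bash
python3 st.py; python3 -c "
from rk import *
s=status.get_state();print(s['joint_positions'])
M=R.from_quat(s['orientation']).as_matrix();print(M)
print(M.T@(np.array([.515,-.18,.15])-s['ee_pos']))";python3 pic.py side s16 250 135 170 170 3.5;python3 pic.py scene c16 205 170 210 150 3.8
```

```text
15.1167 [ 0.593 -0.064  0.136] yaw z 0.04683025742090248 F [-0.896  0.263 -0.281] gap 0.04242809775506672
[ 0.4441  0.4431 -0.4976  1.7726  0.2624  0.9413 -1.6829]
[[ 0.0465  0.0482  0.9978]
 [-0.9989 -0.0048  0.0468]
 [ 0.0071 -0.9988  0.0479]]
[ 0.112  -0.0169 -0.0824]
```

View pics/s16.png

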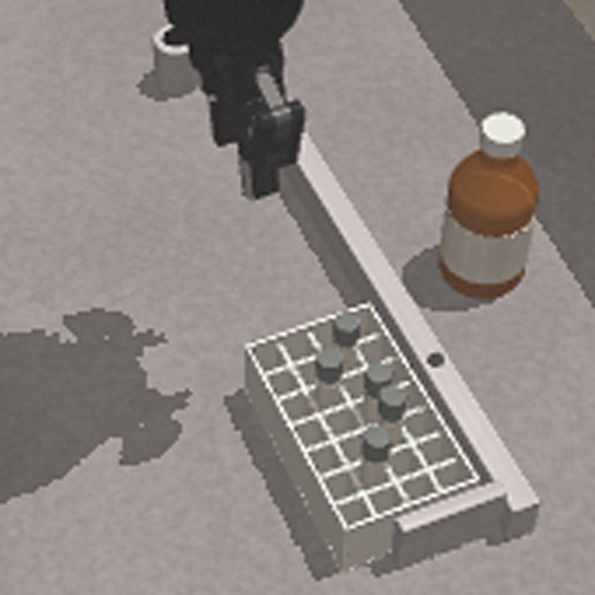

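View pics/c16.png

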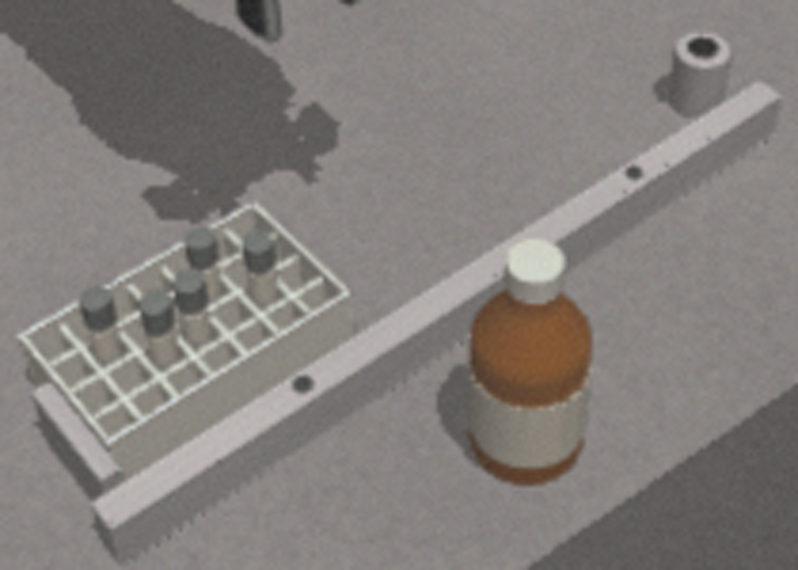

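The rack sits at the stop with a small gap to the rail, and all five tubes are standing. I'll go behind its long side.

arm_command([
  {"jaw": 0.5, "tx": 20, "ty": -4, "tz": -25, "turn": -0.015},
  {"jaw": 0.5, "tx": 25, "ty": -4, "tz": -25, "turn": 0},
  {"jaw": 0.5, "tx": 30, "ty": -4, "tz": -20, "turn": 0},
  {"jaw": 0.5, "tx": 35, "ty": -4, "tz": -12, "turn": 0},
  {"jaw": 0.5, "tx": 0, "ty": 0, "tz": 0, "turn": 0},
])

```text
time_s: 15.63
ee_pos: [0.5148, -0.1817, 0.1488]
orientation: [-0.513, 0.463, -0.49, 0.532]
force: [-0.3, -1.7, 0.2]
finger_gap: 0.0427
```

```bash
python3 st.py
```

```text
15.6333 [ 0.515 -0.182  0.149] yaw z 0.09255934134107296 F [-0.251 -1.667  0.248] gap 0.04270970427808743
```

arm_command([
  {"jaw": 0.5, "tx": 0, "ty": 35, "tz": -3, "turn": 0.03},
  {"jaw": 0.5, "tx": 0, "ty": 35, "tz": -3, "turn": 0},
  {"jaw": 0.5, "tx": 0, "ty": 35, "tz": -2, "turn": 0},
  {"jaw": 0.5, "tx": 0, "ty": 35, "tz": -2, "turn": 0},
  {"jaw": 0.5, "tx": 0, "ty": 10, "tz": 0, "turn": 0},
])

```text
time_s: 16.05
ee_pos: [0.5138, -0.1897, -0.0024]
orientation: [-0.507, 0.464, -0.498, 0.528]
force: [-0.7, 0.4, -1.2]
finger_gap: 0.0428
```

```bash
python3 st.py; python3 pic.py side s17 200 135 220 170 3.5
```

```text
16.05 [ 0.514 -0.19  -0.002] yaw z 0.07263493825487313 F [-0.71   0.379 -1.183] gap 0.042790140042545256
```

View pics/s17.png

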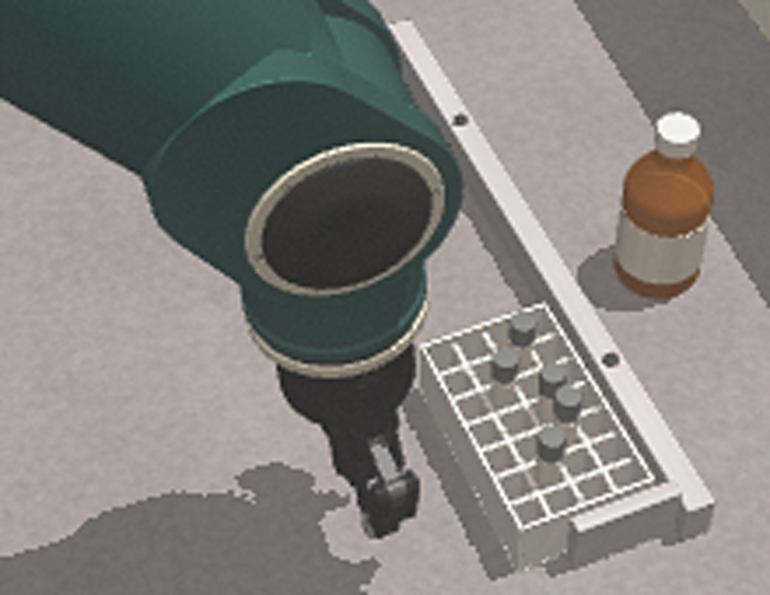

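arm_command([
  {"jaw": 0.5, "tx": -4, "ty": 2, "tz": 9, "turn": 0.012},
  {"jaw": 0.5, "tx": -4, "ty": 1, "tz": 9, "turn": 0},
  {"jaw": 0.5, "tx": -4, "ty": 1, "tz": 9, "turn": 0},
  {"jaw": 0.5, "tx": -2, "ty": 1, "tz": 7, "turn": 0},
  {"jaw": 0.5, "tx": 0, "ty": 1, "tz": 5, "turn": 0},
])

```text
time_s: 16.52
ee_pos: [0.5592, -0.1714, -0.0004]
orientation: [-0.504, 0.465, -0.502, 0.527]
force: [-0.7, -0.8, 0.1]
finger_gap: 0.0429
```

arm_command([
  {"jaw": 0.5, "tx": 0, "ty": 0, "tz": 3, "turn": 0},
  {"jaw": 0.5, "tx": 0, "ty": 0, "tz": 3, "turn": 0},
  {"jaw": 0.5, "tx": 0, "ty": 0, "tz": 3, "turn": 0},
])

```text
time_s: 16.77
ee_pos: [0.5715, -0.1704, 0.0021]
orientation: [-0.504, 0.463, -0.503, 0.527]
force: [-0.2, 0.7, -0.0]
finger_gap: 0.0429
```

```bash
python3 st.py; python3 pic.py side s18 250 135 170 170 3.5;python3 pic.py scene c18 205 170 210 150 3.8
```

```text
16.7667 [ 0.571 -0.17   0.002] yaw z 0.06613913474077576 F [-0.171  0.727 -0.05 ] gap 0.042901028337052255
```

View pics/s18.png

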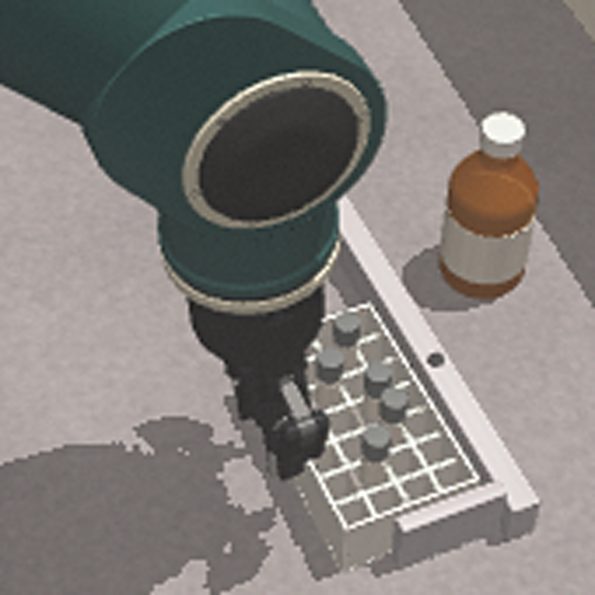

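View pics/c18.png

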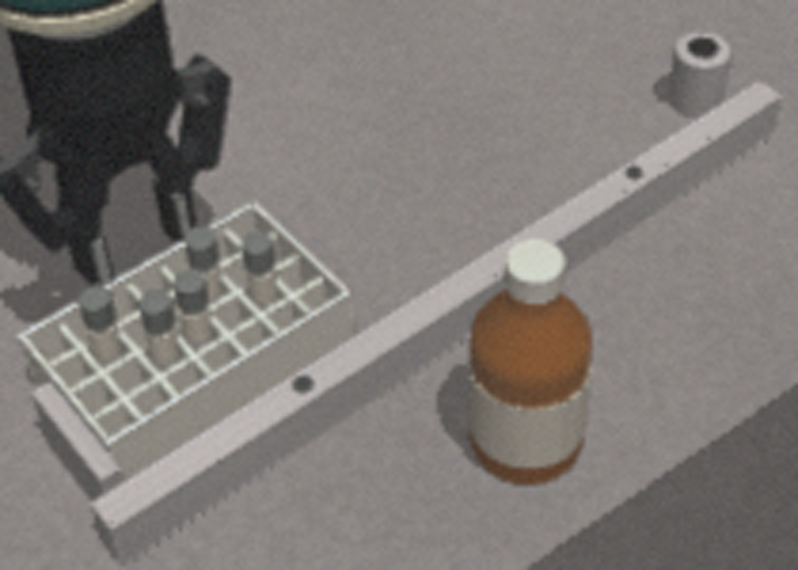

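The fingers are just short of the near wall. I'll lower a bit more, then press.

arm_command([
  {"jaw": 0.5, "tx": 0, "ty": 6, "tz": -1, "turn": 0},
  {"jaw": 0.5, "tx": 0, "ty": 3, "tz": 1, "turn": 0},
  {"jaw": 0.5, "tx": 0, "ty": 1, "tz": 3, "turn": 0},
  {"jaw": 0.5, "tx": 0, "ty": 1, "tz": 3, "turn": 0},
])

```text
time_s: 17.2
ee_pos: [0.576, -0.1712, -0.0101]
orientation: [-0.505, 0.465, -0.502, 0.526]
force: [-6.4, 0.1, 4.6]
finger_gap: 0.0424
```

arm_command([
  {"jaw": 0.5, "tx": 0, "ty": 0, "tz": 3, "turn": 0},
  {"jaw": 0.5, "tx": 0, "ty": 0, "tz": 3, "turn": 0},
])

```text
time_s: 17.37
ee_pos: [0.5803, -0.171, -0.0109]
orientation: [-0.506, 0.466, -0.501, 0.525]
force: [-6.1, -0.1, 4.5]
finger_gap: 0.0426
```

```bash
python3 st.py; python3 pic.py side s19 250 135 170 170 3.5
```

```text
17.3667 [ 0.58  -0.171 -0.011] yaw z 0.06375405990391708 F [-6.089 -0.12   4.549] gap 0.04264780173404856
```

View pics/s19.png

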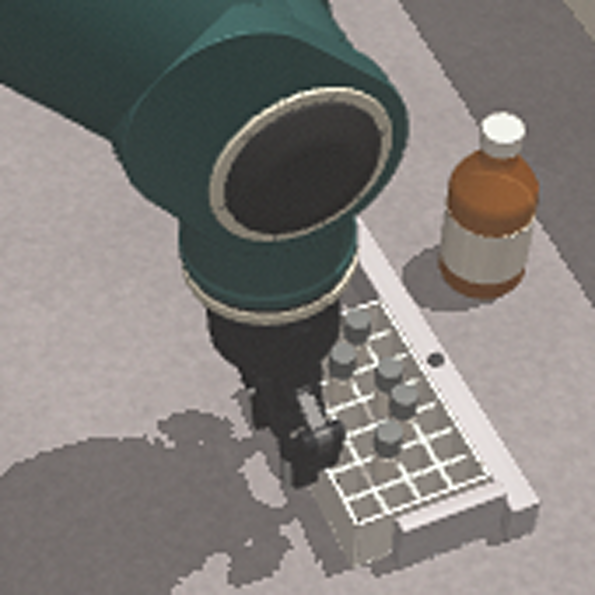

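arm_command([
  {"jaw": 0.5, "tx": 0, "ty": 0, "tz": 2.5, "turn": 0},
  {"jaw": 0.5, "tx": 0, "ty": 0, "tz": 2.5, "turn": 0},
])

```text
time_s: 17.58
ee_pos: [0.5845, -0.1709, -0.0112]
orientation: [-0.506, 0.467, -0.501, 0.524]
force: [-6.5, -0.1, 5.3]
finger_gap: 0.0425
```

arm_command([
  {"jaw": 0.5, "tx": 0, "ty": 0, "tz": 2.5, "turn": 0},
])

```text
time_s: 17.67
ee_pos: [0.5857, -0.1708, -0.0115]
orientation: [-0.507, 0.468, -0.5, 0.524]
force: [-25.3, 0.5, 15.2]
finger_gap: 0.0428
```

arm_command([
  {"jaw": 0.5, "tx": 0, "ty": 0, "tz": 2.5, "turn": 0},
])

```text
time_s: 17.75
ee_pos: [0.5855, -0.171, -0.012]
orientation: [-0.508, 0.469, -0.499, 0.522]
force: [-26.4, -0.8, 18.0]
finger_gap: 0.0425
```

Firm contact with the rail at about 26 N. I'll back off straight, then look.

arm_command([
  {"jaw": 0.5, "tx": 0, "ty": 0, "tz": -3, "turn": 0},
  {"jaw": 0.5, "tx": 0, "ty": 0, "tz": -10, "turn": 0},
  {"jaw": 0.5, "tx": 0, "ty": 0, "tz": -25, "turn": 0},
  {"jaw": 0.5, "tx": 0, "ty": -30, "tz": -30, "turn": 0},
  {"jaw": 0.5, "tx": 0, "ty": -40, "tz": -35, "turn": 0},
])

```text
time_s: 18.17
ee_pos: [0.4845, -0.1739, 0.0414]
orientation: [-0.509, 0.471, -0.496, 0.523]
force: [1.4, 0.0, 1.8]
finger_gap: 0.0429
```

```bash
python3 st.py; python3 pic.py side s20 320 200 95 95 6.3;python3 pic.py scene c20 195 210 120 110 5.4;python3 pic.py wrist w20 0 0 640 400 1
```

```text
18.1667 [ 0.485 -0.174  0.041] yaw z 0.06443468132458502 F [1.379 0.025 1.772] gap 0.042883037170668103
```

View pics/s20.png

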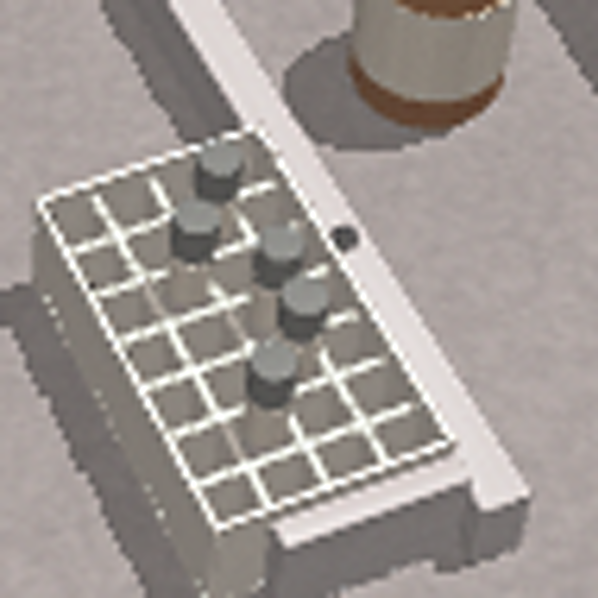

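View pics/c20.png

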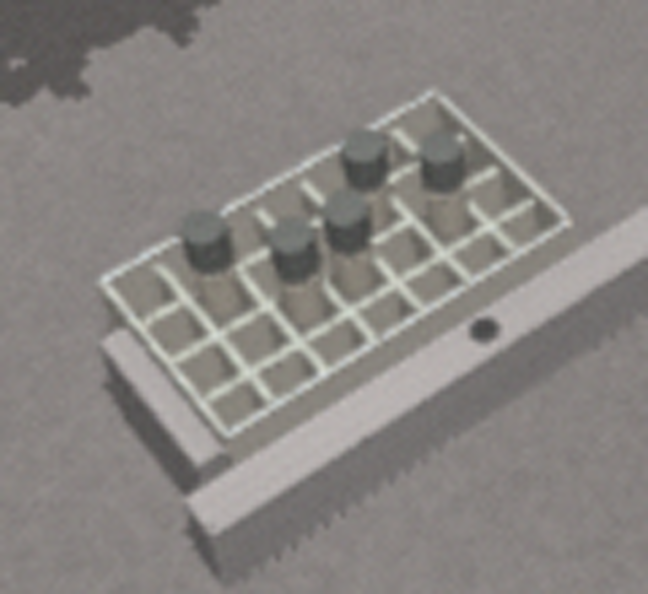

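View pics/w20.png

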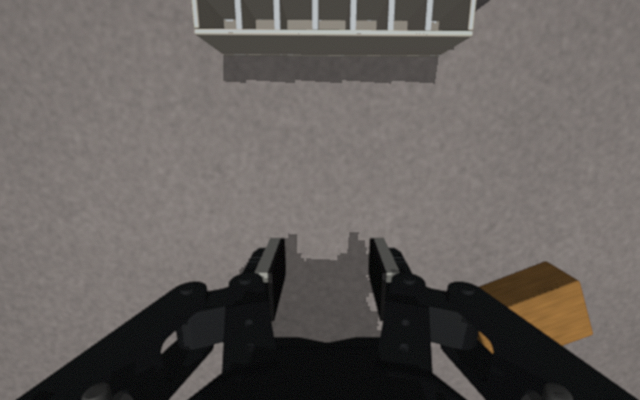

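It looks flush with the rail in both views, with all tubes standing. I'll look down on the stop end with the wrist camera to check the end gap.

```bash
python3 - <<'E'
from h import *
s=status.get_state();c=optics.get_calibration('wrist')
Mm=cv2.Rodrigues(np.array(c['rvec']))[0]; o=-Mm.T@np.array(c['tvec']); M=R.from_quat(s['orientation']).as_matrix()
print('cam in tool',M.T@(o-s['ee_pos']),'axis in tool',M.T@Mm[2], o)
E
```

```text
cam in tool [ 2.69018711e-05 -1.80157080e-01  6.88409868e-02] axis in tool [ 7.84438794e-04  9.61021207e-01 -2.76473550e-01] [ 0.54696593 -0.16903723  0.22696756]
```

arm_command([
  {"jaw": 0.5, "tx": 0, "ty": -40, "tz": 0, "turn": 0},
  {"jaw": 0.5, "tx": 5, "ty": -40, "tz": 10, "turn": 0},
  {"jaw": 0.5, "tx": 15, "ty": -40, "tz": 15, "turn": 0},
  {"jaw": 0.5, "tx": 20, "ty": -10, "tz": 15, "turn": 0},
  {"jaw": 0.5, "tx": 0, "ty": 0, "tz": 0, "turn": 0},
])

```text
time_s: 18.73
ee_pos: [0.5235, -0.211, 0.1756]
orientation: [-0.508, 0.471, -0.497, 0.523]
force: [-0.6, -0.2, -1.3]
finger_gap: 0.0426
```

```bash
python3 st.py; python3 - <<'E'
from h import *
c=optics.get_calibration('wrist'); im=optics.capture('wrist')[:,:,::-1].copy(); cv2.imwrite('pics/w21.png',im)
Mm=cv2.Rodrigues(np.array(c['rvec']))[0]; print(-Mm.T@np.array(c['tvec']))
import json; json.dump({k:np.array(v).tolist() for k,v in c.items()},open('w21.json','w'))
E
```

```text
18.7333 [ 0.524 -0.211  0.176] yaw z 0.06396749819267412 F [-0.578 -0.231 -1.292] gap 0.04257048971295737
[ 0.58467283 -0.20479807  0.35844364]
```

View pics/w21.png

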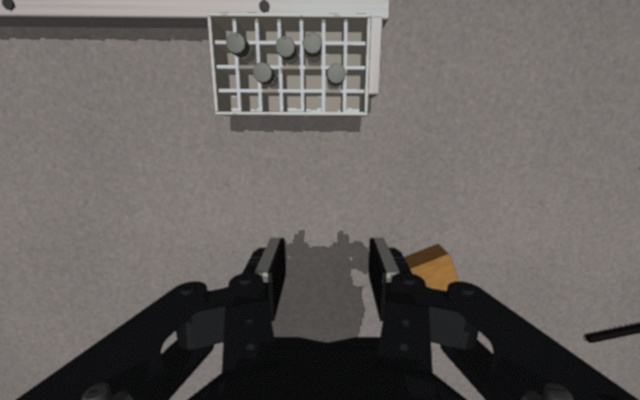

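The wrist view shows the rack's top edge along the rail and its end against the plate at about (370,60). I'll move the camera right above that end for a closer look.

arm_command([
  {"jaw": 0.5, "tx": 20, "ty": 0, "tz": 25, "turn": 0},
  {"jaw": 0.5, "tx": 20, "ty": 0, "tz": 25, "turn": 0},
  {"jaw": 0.5, "tx": 0, "ty": 15, "tz": 20, "turn": 0},
  {"jaw": 0.5, "tx": 0, "ty": 15, "tz": 0, "turn": 0},
  {"jaw": 0.5, "tx": 0, "ty": 0, "tz": 0, "turn": 0},
])

```text
time_s: 19.2
ee_pos: [0.5986, -0.2437, 0.1405]
orientation: [-0.509, 0.472, -0.494, 0.523]
force: [-0.6, 0.8, -1.0]
finger_gap: 0.0428
```

```bash
python3 st.py; python3 - <<'E'
from h import *
c=optics.get_calibration('wrist'); im=optics.capture('wrist')[:,:,::-1].copy(); cv2.imwrite('pics/w22.png',im)
import json; json.dump({k:np.array(v).tolist() for k,v in c.items()},open('w22.json','w'))
Mm=cv2.Rodrigues(np.array(c['rvec']))[0]; print(-Mm.T@np.array(c['tvec']))
E
```

```text
19.2 [ 0.599 -0.244  0.141] yaw z 0.06649611842551317 F [-0.604  0.831 -0.991] gap 0.04276817313674412
[ 0.66058576 -0.23777958  0.32300659]
```

View pics/w22.png

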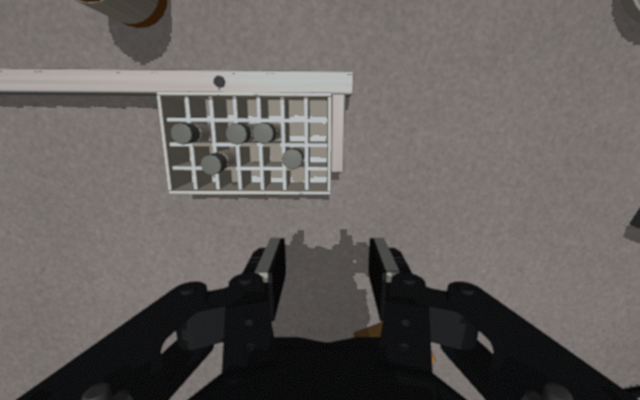

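```bash
python3 - <<'E'
import cv2
a=cv2.imread('pics/w22.png')[65:205,150:360]; cv2.imwrite('pics/w22a.png',cv2.resize(a,None,fx=3.8,fy=3.8,interpolation=cv2.INTER_CUBIC))
a=cv2.imread('pics/w22.png')[75:185,300:360]; cv2.imwrite('pics/w22b.png',cv2.resize(a,None,fx=5.4,fy=5.4,interpolation=cv2.INTER_NEAREST))
E
```

```text
(no output)
```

View pics/w22a.png

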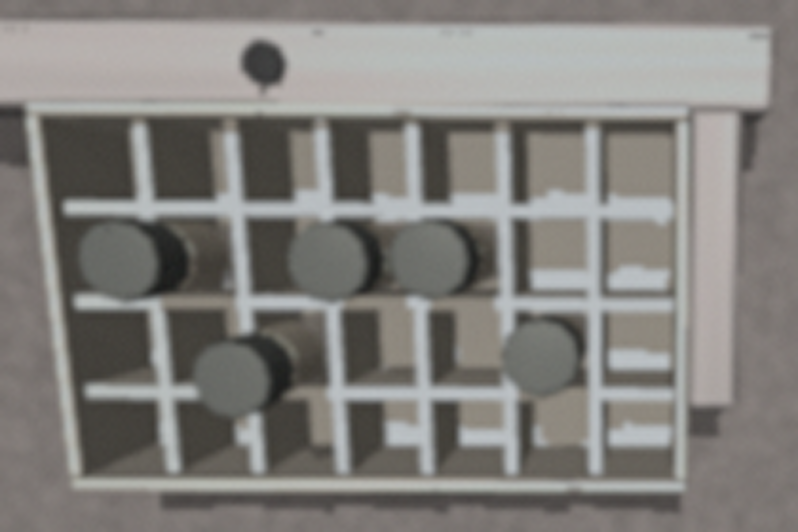

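View pics/w22b.png

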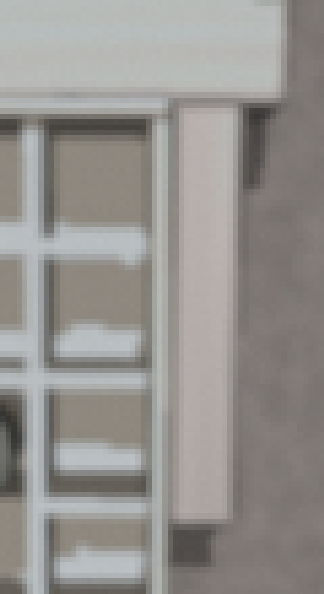

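A dark line of about 1 px (≈1 mm) remains between the rack's end wall and the stop; the rail side is tight. There's plenty of time, so I'll give the end one more gentle nudge.

arm_command([
  {"jaw": 0.5, "tx": -15, "ty": -15, "tz": 0, "turn": -0.124},
  {"jaw": 0.4, "tx": -20, "ty": -10, "tz": 0, "turn": -0.124},
  {"jaw": 0.3, "tx": -20, "ty": 0, "tz": 0, "turn": -0.124},
  {"jaw": 0.3, "tx": -20, "ty": 0, "tz": 0, "turn": -0.124},
  {"jaw": 0.3, "tx": -20, "ty": 0, "tz": 0, "turn": -0.124},
])

```text
time_s: 19.67
ee_pos: [0.5655, -0.1521, 0.165]
orientation: [-0.637, 0.288, -0.313, 0.643]
force: [0.2, 0.6, 0.3]
finger_gap: 0.0257
```

arm_command([
  {"jaw": 0.3, "tx": 0, "ty": 0, "tz": 0, "turn": -0.124},
  {"jaw": 0.3, "tx": 0, "ty": 0, "tz": 20, "turn": -0.124},
  {"jaw": 0.3, "tx": 0, "ty": 0, "tz": 20, "turn": -0.124},
  {"jaw": 0.3, "tx": 0, "ty": 0, "tz": 20, "turn": -0.124},
  {"jaw": 0.3, "tx": 0, "ty": 0, "tz": 10, "turn": -0.124},
])

```text
time_s: 20.08
ee_pos: [0.6009, -0.0891, 0.1688]
orientation: [0.704, -0.076, 0.102, -0.699]
force: [-0.3, 0.8, 0.6]
finger_gap: 0.0258
```

arm_command([
  {"jaw": 0.3, "tx": 0, "ty": 0, "tz": 0, "turn": -0.124},
  {"jaw": 0.3, "tx": 0, "ty": 0, "tz": 0, "turn": -0.124},
  {"jaw": 0.3, "tx": 0, "ty": 0, "tz": 0, "turn": -0.07},
])

```text
time_s: 20.33
ee_pos: [0.6007, -0.084, 0.1701]
orientation: [0.711, 0.039, -0.014, -0.702]
force: [0.9, -0.7, 1.2]
finger_gap: 0.0254
```

```bash
python3 st.py; python3 -c "
from rk import *
s=status.get_state()
M=R.from_quat(s['orientation']).as_matrix();print(M)
print(M.T@(np.array([.633,-.042,.165])-s['ee_pos']))"
```

```text
20.3333 [ 0.601 -0.084  0.17 ] yaw z 1.6457140948518532 F [ 0.885 -0.656  1.246] gap 0.025434487246539003
[[ 0.9965  0.0366 -0.0748]
 [ 0.0753 -0.0118  0.9971]
 [ 0.0356 -0.9993 -0.0145]]
[0.0352 0.0058 0.0395]
```

arm_command([
  {"jaw": 0.3, "tx": 10, "ty": 0, "tz": 15, "turn": 0.014},
  {"jaw": 0.3, "tx": 10, "ty": 0, "tz": 15, "turn": 0},
  {"jaw": 0.3, "tx": 7, "ty": 0, "tz": 14, "turn": 0},
  {"jaw": 0.3, "tx": 0, "ty": 35, "tz": 0, "turn": 0},
  {"jaw": 0.3, "tx": 0, "ty": 35, "tz": 0, "turn": 0},
])

```text
time_s: 20.75
ee_pos: [0.6297, -0.0364, 0.1071]
orientation: [0.712, 0.04, -0.007, -0.701]
force: [0.6, -1.2, -1.5]
finger_gap: 0.0256
```

```bash
python3 st.py; python3 pic.py side s23 250 135 170 170 3.5
```

```text
20.75 [ 0.63  -0.036  0.107] yaw z 1.6379815369666044 F [ 0.574 -1.161 -1.506] gap 0.025634568274798132
```

View pics/s23.png

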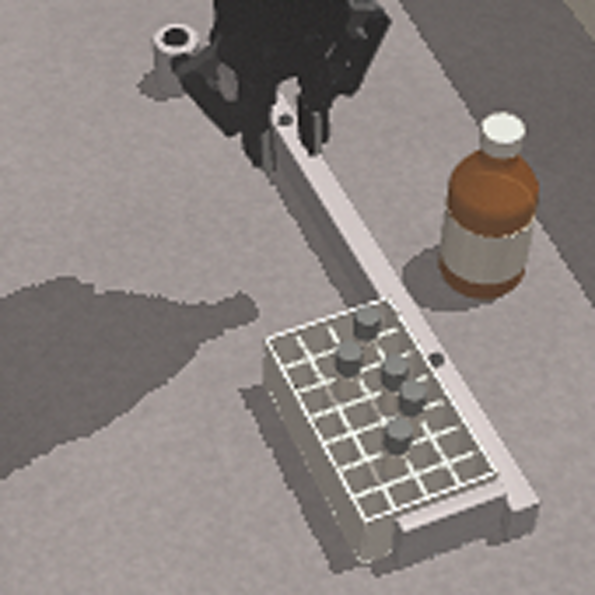

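arm_command([
  {"jaw": 0.3, "tx": -1, "ty": 35, "tz": 0, "turn": 0},
  {"jaw": 0.3, "tx": -1, "ty": 35, "tz": 0, "turn": 0},
  {"jaw": 0.3, "tx": -1, "ty": 32, "tz": 0, "turn": 0},
  {"jaw": 0.3, "tx": 0, "ty": 14, "tz": 0, "turn": 0},
  {"jaw": 0.3, "tx": 0, "ty": 0, "tz": 0, "turn": 0},
])

```text
time_s: 21.22
ee_pos: [0.6278, -0.0375, -0.0161]
orientation: [0.712, 0.039, -0.011, -0.701]
force: [-0.2, 0.7, 0.3]
finger_gap: 0.0258
```

arm_command([
  {"jaw": 0.3, "tx": 0, "ty": 0, "tz": -9, "turn": 0},
  {"jaw": 0.3, "tx": 0, "ty": 0, "tz": -9, "turn": 0},
  {"jaw": 0.3, "tx": 0, "ty": 0, "tz": -7, "turn": 0},
  {"jaw": 0.3, "tx": 0, "ty": 0, "tz": -5, "turn": 0},
])

```text
time_s: 21.55
ee_pos: [0.6326, -0.0694, -0.009]
orientation: [0.713, 0.041, -0.009, -0.7]
force: [0.1, -0.6, -0.7]
finger_gap: 0.0256
```

```bash
python3 st.py; python3 pic.py side s24 250 135 170 170 3.5
```

```text
21.55 [ 0.633 -0.069 -0.009] yaw z 1.6412993701168266 F [ 0.105 -0.577 -0.651] gap 0.025575673864612496
```

View pics/s24.png

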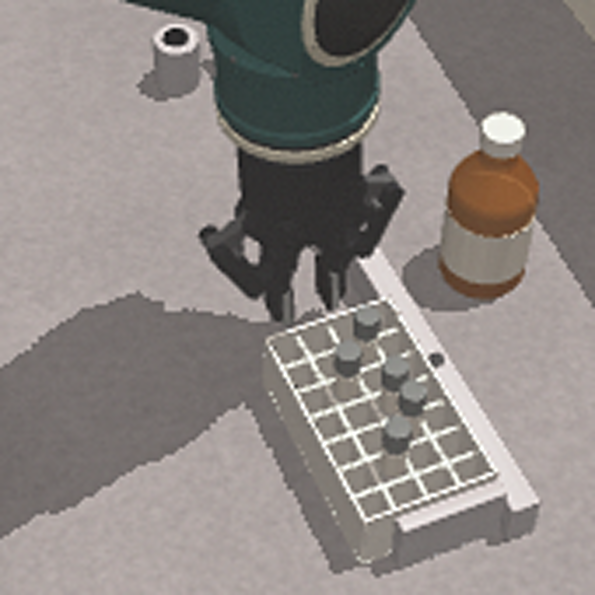

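arm_command([
  {"jaw": 0.3, "tx": -0.5, "ty": 1, "tz": -4, "turn": 0.008},
  {"jaw": 0.3, "tx": -0.5, "ty": 1, "tz": -3, "turn": 0},
  {"jaw": 0.3, "tx": -0.2, "ty": 0.5, "tz": -2, "turn": 0},
])

```text
time_s: 21.85
ee_pos: [0.6334, -0.0819, -0.0093]
orientation: [0.713, 0.038, -0.004, -0.7]
force: [-0.1, -1.1, 0.6]
finger_gap: 0.0256
```

arm_command([
  {"jaw": 0.3, "tx": 0, "ty": 0, "tz": -2, "turn": 0},
  {"jaw": 0.3, "tx": 0, "ty": 0, "tz": -2, "turn": 0},
])

```text
time_s: 22.02
ee_pos: [0.6336, -0.0856, -0.0091]
orientation: [0.713, 0.038, -0.004, -0.7]
force: [-1.4, 14.5, -0.2]
finger_gap: 0.0258
```

arm_command([
  {"jaw": 0.3, "tx": 0, "ty": 0, "tz": -2, "turn": 0},
])

```text
time_s: 22.1
ee_pos: [0.6336, -0.0855, -0.0091]
orientation: [0.712, 0.039, -0.005, -0.701]
force: [-1.3, 14.6, 0.8]
finger_gap: 0.0256
```

Firm at 14.5 N with no further motion. I'll back off and inspect from above again.

arm_command([
  {"jaw": 0.3, "tx": 0, "ty": 0, "tz": 5, "turn": 0},
  {"jaw": 0.3, "tx": 0, "ty": 0, "tz": 20, "turn": 0},
  {"jaw": 0.3, "tx": 0, "ty": -38, "tz": 5, "turn": 0},
  {"jaw": 0.3, "tx": 0, "ty": -40, "tz": 0, "turn": 0},
  {"jaw": 0.3, "tx": 0, "ty": -40, "tz": 0, "turn": 0},
])

```text
time_s: 22.52
ee_pos: [0.6208, -0.0503, 0.1028]
orientation: [0.711, 0.034, -0.011, -0.703]
force: [-0.3, -0.1, 0.9]
finger_gap: 0.0253
```

arm_command([
  {"jaw": 0.3, "tx": -10, "ty": -35, "tz": 0, "turn": 0.124},
  {"jaw": 0.3, "tx": -10, "ty": 0, "tz": -20, "turn": 0.124},
  {"jaw": 0.3, "tx": 0, "ty": 0, "tz": -20, "turn": 0.124},
  {"jaw": 0.3, "tx": 0, "ty": 0, "tz": -20, "turn": 0.124},
  {"jaw": 0.3, "tx": 0, "ty": 0, "tz": -20, "turn": 0.124},
])

```text
time_s: 22.93
ee_pos: [0.5834, -0.121, 0.1489]
orientation: [-0.678, 0.178, -0.212, 0.681]
force: [-0.4, 0.6, -0.5]
finger_gap: 0.0258
```

arm_command([
  {"jaw": 0.3, "tx": 20, "ty": 0, "tz": 0, "turn": 0.124},
  {"jaw": 0.3, "tx": 20, "ty": 0, "tz": 0, "turn": 0.124},
  {"jaw": 0.3, "tx": 20, "ty": 0, "tz": 0, "turn": 0.124},
  {"jaw": 0.3, "tx": 20, "ty": 0, "tz": 0, "turn": 0.124},
  {"jaw": 0.3, "tx": 20, "ty": 0, "tz": 0, "turn": 0.124},
])

```text
time_s: 23.35
ee_pos: [0.6504, -0.1957, 0.1542]
orientation: [-0.581, 0.378, -0.411, 0.592]
force: [-0.4, -0.4, 0.1]
finger_gap: 0.0259
```

arm_command([
  {"jaw": 0.3, "tx": 10, "ty": 0, "tz": 0, "turn": 0.12},
  {"jaw": 0.3, "tx": 0, "ty": 0, "tz": 0, "turn": 0.12},
  {"jaw": 0.3, "tx": 0, "ty": 0, "tz": 0, "turn": 0.07},
])

```text
time_s: 23.6
ee_pos: [0.6556, -0.2087, 0.1535]
orientation: [-0.506, 0.47, -0.501, 0.521]
force: [-0.4, 0.1, -0.2]
finger_gap: 0.0257
```

```bash
python3 st.py; python3 - <<'E'
from h import *
s=status.get_state();M=R.from_quat(s['orientation']).as_matrix();print(M.T@(np.array([.599,-.248,.141])-s['ee_pos']))
cv2.imwrite('pics/w25.png',optics.capture('wrist')[:,:,::-1])
E
```

```text
23.6 [ 0.656 -0.209  0.153] yaw z 0.05715549451955428 F [-0.391  0.141 -0.155] gap 0.02569430295659919
[ 0.03581859  0.01043496 -0.05926077]
```

View pics/w25.png

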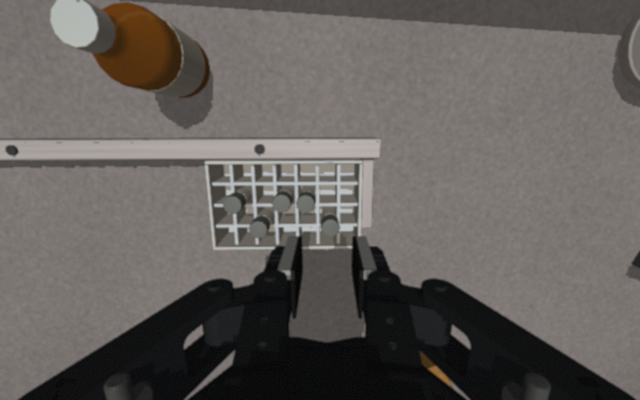

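arm_command([
  {"jaw": 0.3, "tx": 18, "ty": 0, "tz": -20, "turn": 0},
  {"jaw": 0.3, "tx": 18, "ty": 5, "tz": -20, "turn": 0},
  {"jaw": 0.3, "tx": 0, "ty": 5, "tz": -18, "turn": 0},
  {"jaw": 0.3, "tx": 0, "ty": 0, "tz": 0, "turn": 0},
])

```text
time_s: 23.98
ee_pos: [0.5989, -0.246, 0.1404]
orientation: [-0.509, 0.468, -0.498, 0.524]
force: [0.1, 0.7, -0.6]
finger_gap: 0.0255
```

```bash
python3 st.py; python3 - <<'E'
from h import *
a=optics.capture('wrist')[:,:,::-1].copy(); cv2.imwrite('pics/w26.png',a)
c=optics.get_calibration('wrist');Mm=cv2.Rodrigues(np.array(c['rvec']))[0]; print(-Mm.T@np.array(c['tvec']))
cv2.imwrite('pics/w26a.png',cv2.resize(a[65:205,150:360],None,fx=3.8,fy=3.8,interpolation=cv2.INTER_CUBIC))
cv2.imwrite('pics/w26b.png',cv2.resize(a[75:185,290:360],None,fx=5.4,fy=5.4,interpolation=cv2.INTER_NEAREST))
E
```

```text
23.9833 [ 0.599 -0.246  0.14 ] yaw z 0.06606485509018385 F [ 0.133  0.715 -0.644] gap 0.025453999060812815
[ 0.66063805 -0.23914269  0.32407757]
```

View pics/w26a.png

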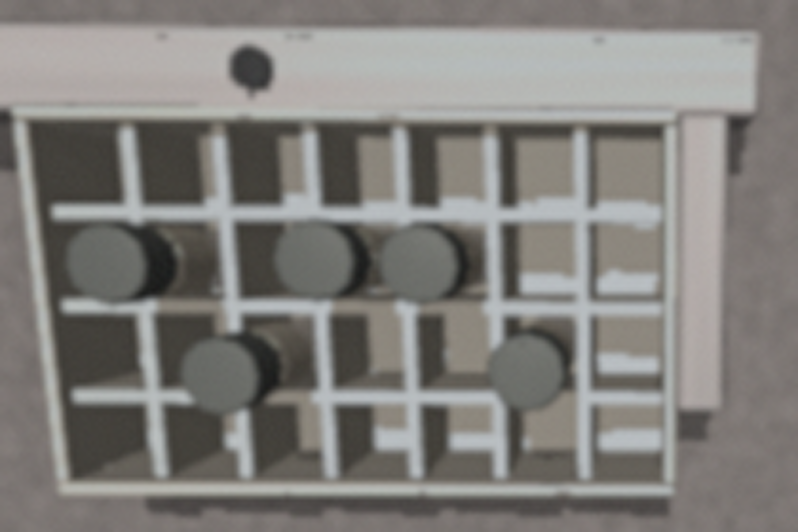

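View pics/w26b.png

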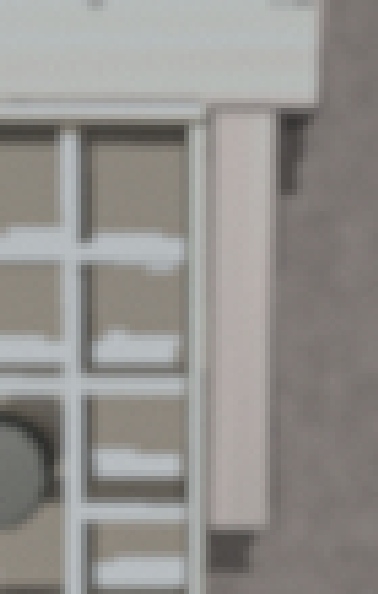

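The end gap has closed to a hairline edge. I'll check the rail contact numerically from this view, using rail, stop and rack edges.

```bash
python3 pic.py side s27 320 200 95 95 6.3; python3 pic.py scene c27 195 210 120 110 5.4; python3 - <<'E'
from h import *
np.set_printoptions(precision=4,suppress=True)
c=optics.get_calibration('wrist')
u=lambda l:np.array(l)/3.8+[150,65]-[0.37,0.37]
# rail: x=0/.02, y=-.24 end; bolt?; stop corners
L=[(.02,-.24,.035),(0,-.24,.035),(-.07,-.22,.045),(-.07,-.232,.045)]
p,f=fit([(c,L,u([(757,33),(755,112),(681,409),(720,409)]))],[.68,-.02,.06]); print('rail',p,f)
q,g=fit([(c,RC,u([(674,493),(61,491),(14,109),(678,114)]))] if 0 else [(c,[RC[0],RC[1],RC[2],RC[3]],u([(674,493),(61,491),(14,109),(678,114)]))],[.63,-.17,.06]); print('rack',q,g)
for pr in (p,np.array([.679,-.024,.062])):
  cc,s=np.cos(pr[2]),np.sin(pr[2]); d=q[:2]-pr[:2]; print(cc*d[0]+s*d[1],-s*d[0]+cc*d[1],q[2]-pr[2])
E
```

```text
rail [ 0.6754 -0.0216  0.0727] [[-0.1003 -1.7601]
 [ 0.2008  0.7947]
 [-1.4554  0.2149]
 [ 1.0688  0.0996]]
rack [ 0.6413 -0.1696  0.0593] [[ 0.1603  0.8258]
 [-0.056   0.8866]
 [ 0.0671 -0.8016]
 [-0.1576 -0.5636]]
-0.044705517635184856 -0.14517403188778624 -0.013345520332030417
-0.04663966327641135 -0.14300354604572477 -0.002656659606703915
```

View pics/s27.png

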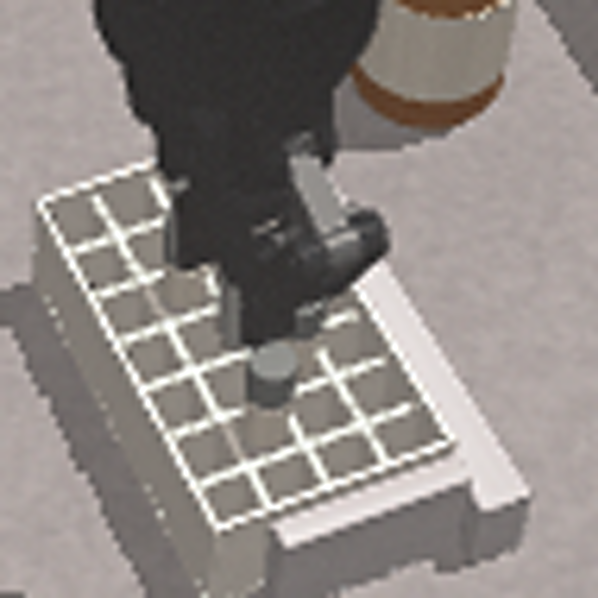

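View pics/c27.png

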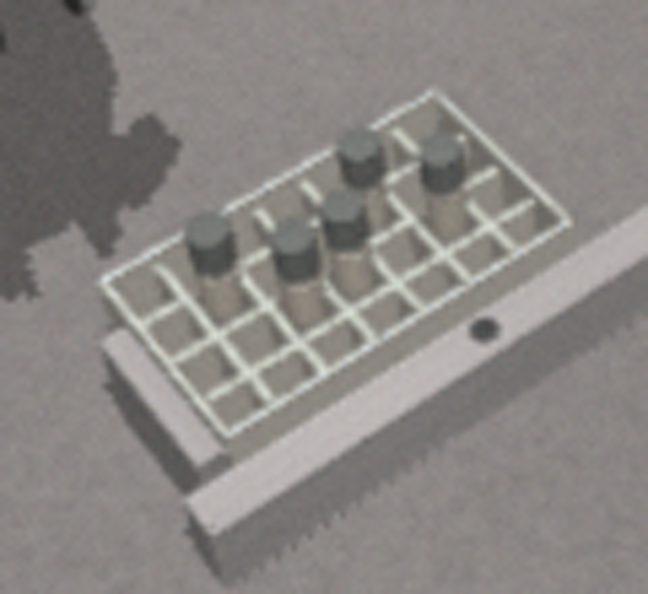

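The rack corners match the picture taken before the nudge, and the strip of rack face above the rail is the same width at both ends (35 and 36 px), so it is parallel. I'll retreat clear of everything.

arm_command([
  {"jaw": 0.3, "tx": 0, "ty": -30, "tz": 0, "turn": 0},
  {"jaw": 0.3, "tx": -10, "ty": -20, "tz": -35, "turn": 0},
  {"jaw": 0.3, "tx": -10, "ty": -10, "tz": -38, "turn": 0},
  {"jaw": 0.3, "tx": -10, "ty": 0, "tz": -38, "turn": 0},
  {"jaw": 0.3, "tx": -10, "ty": 0, "tz": -38, "turn": 0},
])

```text
time_s: 24.55
ee_pos: [0.4534, -0.2095, 0.1957]
orientation: [-0.509, 0.464, -0.495, 0.53]
force: [0.4, -0.5, 0.3]
finger_gap: 0.0256
```

arm_command([
  {"jaw": 0.3, "tx": 0, "ty": 0, "tz": 0, "turn": 0},
  {"jaw": 0.3, "tx": 0, "ty": 0, "tz": 0, "turn": 0},
  {"jaw": 0.3, "tx": 0, "ty": 0, "tz": 0, "turn": 0},
])

```text
time_s: 24.8
ee_pos: [0.4488, -0.2073, 0.197]
orientation: [-0.511, 0.462, -0.495, 0.53]
force: [-0.1, 0.3, 0.3]
finger_gap: 0.0256
```

```bash
python3 st.py; python3 pic.py side s28 150 60 300 330 1.8;python3 pic.py scene c28 100 90 330 230 2.4
```

```text
24.8 [ 0.449 -0.207  0.197] yaw z 0.08470238246644785 F [-0.056  0.267  0.322] gap 0.025576091557948682
```

View pics/s28.png

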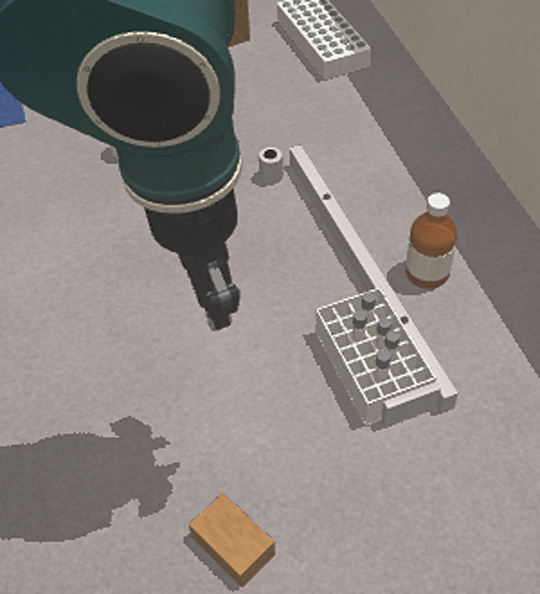

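View pics/c28.png

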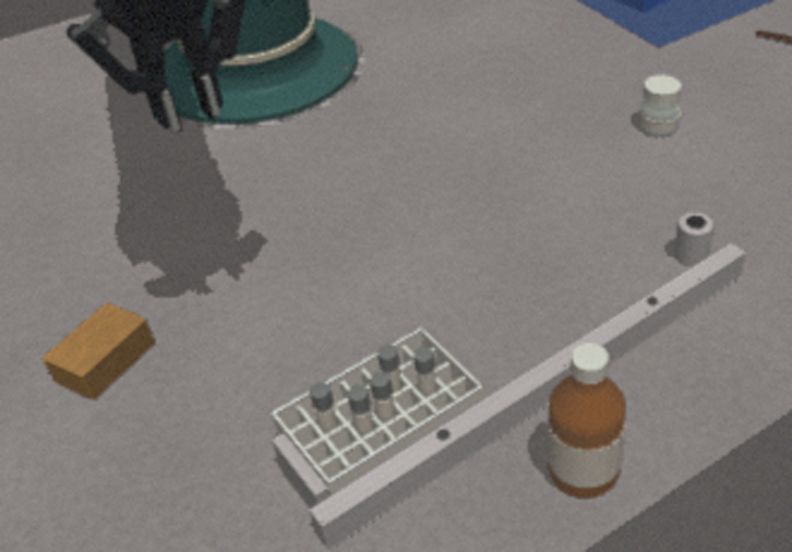

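The rack is in the corner of rail and stop and all five tubes are standing. The box, jar and bottle are where they were, and the hand is clear. I'm handing the job in.

```bash
python3 -c "
from rig import ctrl
print(ctrl.sign_off())"
```

```text
the job is handed in; nothing more can be done
None
```

I pushed the rack square towards the rail, along it to the flat end stop, then home against the rail, with a final nudge on its end. I handed the job in at about 25 s of the 54 s allowed.

**Last checks**
- **Stop:** the final nudge met a firm 14.5 N and the rack did not move further.
- **Rail:** the last press met about 26 N. In the scene picture the strip of rack face above the rail is the same width at both ends.
- **Tubes and other objects:** all five tubes are standing, and the jar, box and bottle look unmoved.
- **Hand:** it is clear of everything, with force near zero.

**What disagreed**
- **Fingertip height:** the fingertips sit about 30 mm above the reported TCP. Because of this my first approach passed just over the rack's near wall, without force or movement. I worked from the pictures after that.
- **End gap:** a hairline of up to about 1 mm still shows between the rack's end and the stop from above. It may only be edge shading.
- **Final angle:** my last fit from the wrist picture differs from the rail by 0.003 to 0.013 rad, depending on which rail estimate is used. I put that down to pixel reading, with pixel errors up to about 1.8.

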